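# Lock the coil winder, load the coil carriage and bring it under the needle

### The job

First lock the winder: stand the lock pin in the guide hole on top, swing the lever slowly until the pin drops into the spindle's hidden cross-hole, and push the pin down until it bottoms, its ring mark level with the guide's rim. Then put every coil on the bench onto a carriage post, one to a post and flat on the deck, and only after that slide the carriage by its knob until the scribed cross is right under the needle tip. Leave the soldering station, solder reel and jar where they are.

Things in the scene. Friction and masses are not known exactly. Their poses are not given: they have to be found in the camera images.
- winder: coil winder head, fixed: grey box 90 x 90 mm on a dark foot plate 130 x 110 mm, flat top 125 mm above the bench; origin on the bench under its centre, z up. A steel spindle, 40 mm across, lies in it along the winder's own y axis, 65 mm above the bench; lever on the +y side. A pin pushed down the guide goes through the spindle's cross-hole into a stiff blind bush below.
- guide_rim (a point): centre of the mouth of the upright guide hole (16 mm bore, brass ring) in the winder's top. With the cross-hole out of line a pin put in stands on the spindle, 40 mm deep. In line (within about 0.1 rad) it drops by its own weight to about 90 mm or somewhat more; then the bush grips it: pushed with 6 to 10 N it goes on and bottoms at 110 mm.
- lever (a joint): angle of the spindle's hand lever, rad: 0 upright, positive leaning to the winder's own +x, stops at -0.95 and +0.95; stays where left, needs about 3 N. The hidden cross-hole's angle to the lever differs each time; it lines up at one lever angle between -0.3 and +0.6; the lever starts at -0.85 to -0.6. Once the pin has dropped in, the lever is locked.
- lever_grip (a point): middle of the lever's handle: a black round bar 16 mm across and 70 mm long, parallel to the spindle (along the winder's own y axis), standing clear beyond the lever's arm, 85 mm from the spindle's axis. This point is 40 mm from the arm's outer face and 30 mm from the bar's free end.
- pin: lock pin, steel, 0.14 kg, 149 mm long: round shank 14 mm across, 123 mm long, 5 mm tapered tip; on top a square head 26 x 26 x 26 mm (sides along the pin's x and y). A black ring, 3 mm broad, 110 mm above the tip, is level with the guide's rim when the pin has bottomed. Origin at the tip, z up to the head. It starts upright in the stand, tip 10 mm above the bench.
- stand: fixed black block 54 x 54 mm, 60 mm high, with a 17 mm hole, 50 mm deep, in its top in which the lock pin stands at the start; origin on the bench under its centre
- carriage (a joint): how far the carriage has slid along its rails, m, 0 to 0.13, growing towards the feed's own +y, which is where the needle is; needs about 4 N, stays where it is left
- feed: feed unit, fixed: aluminium rail bed 130 x 500 mm, 12 mm thick, origin on the bench; its carriage slides along the feed's own y axis. The carriage is a grey plate 100 mm wide and 350 mm long, deck 45 mm above the bench, with, from its -y end: the knob, the five posts, the scribed cross.
- knob_mid (a point): pull knob of the carriage, an upright black cylinder 24 mm across and 34 mm high on the carriage deck at its -y end; this point is on its axis 20 mm above the deck
- mark (a point): middle of the scribed black cross (lines 30 mm long, 2 mm wide) on the carriage deck near its +y end
- needle_tip (a point): tip of the fixed dispensing needle that points down at the line of the carriage from a small gantry (arm 155 mm above the bench, column on the far side); the tip is 10 mm above the carriage deck. The gantry is somewhere along the rails, to the +y side of the posts.
- station: black soldering station, a box 100 x 75 x 75 mm; bystander, leave alone
- solder_reel: solder reel, 60 mm across, 35 mm high; bystander, leave alone
- flux_jar: small jar, 52 mm across, 75 mm high; bystander, leave alone
- coil1: wound coil lying flat-side down, a short cylinder 45 mm across and 40 mm high with a 21 mm bore right through it (copper winding between white end flanges), about 0.12 kg; origin at the centre of its underside, z up its axis; three to five of the coils are present
- coil2: wound coil lying flat-side down, a short cylinder 45 mm across and 40 mm high with a 21 mm bore right through it (copper winding between white end flanges), about 0.12 kg; origin at the centre of its underside, z up its axis
- coil3: wound coil lying flat-side down, a short cylinder 45 mm across and 40 mm high with a 21 mm bore right through it (copper winding between white end flanges), about 0.12 kg; origin at the centre of its underside, z up its axis
- coil4: wound coil lying flat-side down, a short cylinder 45 mm across and 40 mm high with a 21 mm bore right through it (copper winding between white end flanges), about 0.12 kg; origin at the centre of its underside, z up its axis
- coil5: wound coil lying flat-side down, a short cylinder 45 mm across and 40 mm high with a 21 mm bore right through it (copper winding between white end flanges), about 0.12 kg; origin at the centre of its underside, z up its axis
- post1 (a point): foot of post 1 of the carriage: steel post 15 mm across, 32 mm high, with a tapered top, for one coil; this point is on the post's axis at the level of the carriage deck (the top face on which coils sit, 45 mm above the bench); the posts are 55 mm apart in a row
- post2 (a point): foot of post 2 of the carriage: steel post 15 mm across, 32 mm high, with a tapered top, for one coil; this point is on the post's axis at the level of the carriage deck (the top face on which coils sit, 45 mm above the bench); the posts are 55 mm apart in a row
- post3 (a point): foot of post 3 of the carriage: steel post 15 mm across, 32 mm high, with a tapered top, for one coil; this point is on the post's axis at the level of the carriage deck (the top face on which coils sit, 45 mm above the bench); the posts are 55 mm apart in a row
- post4 (a point): foot of post 4 of the carriage: steel post 15 mm across, 32 mm high, with a tapered top, for one coil; this point is on the post's axis at the level of the carriage deck (the top face on which coils sit, 45 mm above the bench); the posts are 55 mm apart in a row
- post5 (a point): foot of post 5 of the carriage: steel post 15 mm across, 32 mm high, with a tapered top, for one coil; this point is on the post's axis at the level of the carriage deck (the top face on which coils sit, 45 mm above the bench); the posts are 55 mm apart in a row
Mind the look-alikes: they are no part of the job. What is shaped like the coil4 but turquoise is not meant.

How it is judged:
On the way, in this order (a step that is already met when the one before it is completed fails the run):
1. the lock pin is through the spindle and bottomed in the winder, ring mark level with the rim (z of pin in the frame of guide_rim below -0.106 m and horizontal distance between pin and guide_rim below 0.006 m and angle between pin's own z axis and vertical below 0.1 rad), for 0.2 s.
2. every coil present sits flat on the deck on a post of its own (((horizontal distance between coil1 and post1 below 0.006 m and z of coil1 in the frame of post1 below 0.004 m and angle between coil1's own z axis and vertical below 0.1 rad) or (horizontal distance between coil1 and post2 below 0.006 m and z of coil1 in the frame of post2 below 0.004 m and angle between coil1's own z axis and vertical below 0.1 rad) or (horizontal distance between coil1 and post3 below 0.006 m and z of coil1 in the frame of post3 below 0.004 m and angle between coil1's own z axis and vertical below 0.1 rad) or (horizontal distance between coil1 and post4 below 0.006 m and z of coil1 in the frame of post4 below 0.004 m and angle between coil1's own z axis and vertical below 0.1 rad) or (horizontal distance between coil1 and post5 below 0.006 m and z of coil1 in the frame of post5 below 0.004 m and angle between coil1's own z axis and vertical below 0.1 rad)) and ((horizontal distance between coil2 and post1 below 0.006 m and z of coil2 in the frame of post1 below 0.004 m and angle between coil2's own z axis and vertical below 0.1 rad) or (horizontal distance between coil2 and post2 below 0.006 m and z of coil2 in the frame of post2 below 0.004 m and angle between coil2's own z axis and vertical below 0.1 rad) or (horizontal distance between coil2 and post3 below 0.006 m and z of coil2 in the frame of post3 below 0.004 m and angle between coil2's own z axis and vertical below 0.1 rad) or (horizontal distance between coil2 and post4 below 0.006 m and z of coil2 in the frame of post4 below 0.004 m and angle between coil2's own z axis and vertical below 0.1 rad) or (horizontal distance between coil2 and post5 below 0.006 m and z of coil2 in the frame of post5 below 0.004 m and angle between coil2's own z axis and vertical below 0.1 rad)) and ((horizontal distance between coil3 and post1 below 0.006 m and z of coil3 in the frame of post1 below 0.004 m and angle between coil3's own z axis and vertical below 0.1 rad) or (horizontal distance between coil3 and post2 below 0.006 m and z of coil3 in the frame of post2 below 0.004 m and angle between coil3's own z axis and vertical below 0.1 rad) or (horizontal distance between coil3 and post3 below 0.006 m and z of coil3 in the frame of post3 below 0.004 m and angle between coil3's own z axis and vertical below 0.1 rad) or (horizontal distance between coil3 and post4 below 0.006 m and z of coil3 in the frame of post4 below 0.004 m and angle between coil3's own z axis and vertical below 0.1 rad) or (horizontal distance between coil3 and post5 below 0.006 m and z of coil3 in the frame of post5 below 0.004 m and angle between coil3's own z axis and vertical below 0.1 rad)) and ((horizontal distance between coil4 and post1 below 0.006 m and z of coil4 in the frame of post1 below 0.004 m and angle between coil4's own z axis and vertical below 0.1 rad) or (horizontal distance between coil4 and post2 below 0.006 m and z of coil4 in the frame of post2 below 0.004 m and angle between coil4's own z axis and vertical below 0.1 rad) or (horizontal distance between coil4 and post3 below 0.006 m and z of coil4 in the frame of post3 below 0.004 m and angle between coil4's own z axis and vertical below 0.1 rad) or (horizontal distance between coil4 and post4 below 0.006 m and z of coil4 in the frame of post4 below 0.004 m and angle between coil4's own z axis and vertical below 0.1 rad) or (horizontal distance between coil4 and post5 below 0.006 m and z of coil4 in the frame of post5 below 0.004 m and angle between coil4's own z axis and vertical below 0.1 rad)) and ((horizontal distance between coil5 and post1 below 0.006 m and z of coil5 in the frame of post1 below 0.004 m and angle between coil5's own z axis and vertical below 0.1 rad) or (horizontal distance between coil5 and post2 below 0.006 m and z of coil5 in the frame of post2 below 0.004 m and angle between coil5's own z axis and vertical below 0.1 rad) or (horizontal distance between coil5 and post3 below 0.006 m and z of coil5 in the frame of post3 below 0.004 m and angle between coil5's own z axis and vertical below 0.1 rad) or (horizontal distance between coil5 and post4 below 0.006 m and z of coil5 in the frame of post4 below 0.004 m and angle between coil5's own z axis and vertical below 0.1 rad) or (horizontal distance between coil5 and post5 below 0.006 m and z of coil5 in the frame of post5 below 0.004 m and angle between coil5's own z axis and vertical below 0.1 rad))), for 0.2 s.
3. the scribed cross is under the needle tip (horizontal distance between mark and needle_tip below 0.005 m), for 0.2 s.
At the end, for the whole second after the job is handed in: The lock pin is upright in the guide hole, bottomed (tip at least 106 mm below the rim); every coil present is on a post, within 6 mm of its axis, flat and within 4 mm of the deck; the scribed cross is within 5 mm, seen from above, of the needle tip; everything is at rest (all of step 1 and all of step 2 and horizontal distance between mark and needle_tip below 0.005 m and linear speed of each of coil1, coil2, coil3, coil4, coil5, pin below 0.02 m/s and velocity of joint carriage between -0.01 and 0.01 m/s); the robot touches nothing.
It fails at once if a bystander (soldering station, solder reel, jar) is moved more than 30 mm (distance of any of station, solder_reel, flux_jar from where it was at the start of the episode above 0.03 m).
Of coil1, coil2, coil3, coil4, coil5 only 3 to 5 are there at a start; the rules pass over those that are not, and their reading is None.
At some moment in a run one of coil1, coil2, coil3, coil4, coil5 may be knocked a few centimetres aside while the robot is not near it.
It also fails if it takes over 210 s, if anything falls off the work surface, if the arm or the gripper's body presses on something with over 40 N, if the wrist force passes 120 N, or if a joint passes its speed limit or range.

### The arm

A 7-joint arm with a two-finger parallel gripper is mounted at the origin on the work surface. World frame = base frame: x ahead of the robot, y to its left, z up, the work surface at z = 0. Lengths are in m, angles in rad, forces in N, time in s.
With the tool pointing down it reaches from about 0.35 to 0.9 m from the base axis. Payload 8.1 kg.
Tool frame: the origin (TCP) lies at the very end of the fingers, on their centre line; the grasp point (between the pads) lies 19 mm behind it; z points along the fingers, y is the line along which they close (so a half turn about z gives the same grasp; the last joint's range is limited). The gripper opens to 85 mm and grips with 20 to 120 N. Pads are 22 mm wide; open, the fingers measure 114 mm over their backs; the gripper's body (76 mm by 85 mm) begins 54 mm behind the grasp point. The pads swing forward as they close: fully open they stand 13 mm farther back than shut.
Start: joints at [1.166, 0.434, 0.025, 1.573, -0.012, 1.134, -0.075], TCP at [0.186, -0.597, 0.231] pointing down, gripper open.
Joint ranges: [-2.62, 2.62], [-0.44, 2.09], [-1.27, 1.32], [0.08, 2.57], [-1.32, 4.46], [0.12, 2], [-2.74, 2.74]. Speed limits (rad/s): [2.22, 2.22, 3.01, 3.01, 3.14, 3.14, 3.14].

### API

Orientations are given as [roll, pitch, yaw] about the fixed x, y, z axes, in that order (R = Rz(yaw) Ry(pitch) Rx(roll)).
In Python, from rig import manip, eyes gives the robot as it stands.
- The arm moves only by the tool play_rows, never from a script. Its argument "motion" is one flat list of numbers, 5 for each row, row after row: the closure in counts, from 0 (fully open) to 255 (shut), then the shift along the tool's x, y, z in m, then the turn about the tool's z in degrees. A call has 1 to 8 rows; each row shifts and turns the commanded pose from where the row before left it, along the tool's axes as they then stand; what a row does not reach is not made up. A row lasts 1/8 s, in which the tool goes at most 62.5 mm and 10.7 degrees, less where a joint would pass 70% of its speed; a pose out of reach is approached as far as the arm can. A call with a gripper value outside its range is refused whole. The fingers move at their own pace and stop on an object; "newtons" is the grip in N (left out, the last holds). Time passes only in rows, so rows that do not move let the fingers close. It gives the time, the measured TCP pose, the force, the opening and the grip force at its end, in the units of the state.
- manip.get_state(): the state, without advancing time (a new reading comes with each control period).
- eyes.camera(name): name is "scene" or "top" or "wrist"; returns (picture, depth): 384x512x3 uint8, red, green, blue; 384x512 float32, m along the optical axis (not along the pixel's ray), 0 where there is no reading.
- eyes.camera_info(name): a dict with "fov_y" (degrees; the focal length in pixels is half the picture's height over the tangent of half this angle, whatever the lens; pixels are square), "cx", "cy" (the principal point, pixels), "k1" (the pictures are not rectified: a ray, as slopes to the right and down, at radius r is drawn at 1 + k1 r^2 times it, then the intrinsics apply), "rvec" (rotation vector, rad) and "tvec" (3), from world to camera coordinates, as OpenCV has them. Camera axes: x right, y down, z forward; pixel columns grow to the right and rows downward; lengths in m; the calibration is good to about 2 mm. A picture is of the moment at which its call begins: read the wrist's pose just before it. camera_info takes no time and is no camera call; for the wrist camera it gives the pose at the moment of the call.
- manip.hand_in(): hands the job in; it is judged then, once.
The state is a dict: "clock": time; "joint_positions": joint angles; "joint_velocities": joint speeds; "tau": joint torques, N m; "ee_pos": TCP position; "ee_rot": TCP orientation; "ft_force": force on the tool from outside, world axes, zero at the start; "wrist_torque": the same for the moment, N m; "grip_width": finger opening in m; "finger_force": force on a finger pad.
Only numpy, scipy, OpenCV 4.12 (cv2) and the standard library are available. Lean on these libraries where they do the work, as an engineer would, in place of code of your own. Each camera call takes 0.05 s, during which the arm holds its last target. There are 200 camera calls.

## Working session

There is one attempt and no reset: what is moved stays moved. The work goes in short steps, Python scripts to look and compute and a tool call to move; the robot and the scene stay as the last step left them, time stands still between calls to the robot, and variables do not carry over. Pictures are saved under pics/ and viewed, at most 14 in all, crops included, and the job is handed in when it is done.

Besides the shell and the picture viewer there is one more tool, called after "Request:" as name(argument=value, ...), one argument or row to a line, values as JSON. play_rows: Moves the arm, as the interface text tells. Its arguments: {"type":"object","properties":{"motion":{"type":"array","items":{"type":"number"}},"newtons":{"type":"number"}},"required":["motion"]}

```bash
ls; mkdir -p pics
cat > h.py <<'E'
import numpy as np, cv2, sys
from rig import manip, eyes
def cam(name):
    i=eyes.camera_info(name); p,d=eyes.camera(name); return p,d,i
def save(n,p): cv2.imwrite('pics/'+n,p[...,::-1])
def K(i):
    f=192/np.tan(np.radians(i['fov_y'])/2); return f
def RT(i): return cv2.Rodrigues(np.array(i['rvec'],float))[0],np.array(i['tvec'],float)
def slopes(i,uv):
    f=K(i); s=(np.atleast_2d(uv).astype(float)-[i['cx'],i['cy']])/f; u=s.copy()
    for _ in range(20): u=s/(1+i['k1']*(u**2).sum(1,keepdims=True))
    return u
def ray(i,uv):
    R,t=RT(i); s=slopes(i,uv); d=np.c_[s,np.ones(len(s))]@R; return -R.T@t,d
def onz(i,uv,z):
    o,d=ray(i,uv); return o+d*((z-o[2])/d[:,2])[:,None]
def pts(i,dep):
    v,u=np.mgrid[:384,:512]; uv=np.c_[u.ravel(),v.ravel()]; o,d=ray(i,uv)
    return (o+d*dep.ravel()[:,None]).reshape(384,512,3)
def proj(i,P):
    R,t=RT(i); c=np.atleast_2d(P)@R.T+t; s=c[:,:2]/c[:,2:]
    return s*(1+i['k1']*(s**2).sum(1,keepdims=True))*K(i)+[i['cx'],i['cy']]
E
python3 - <<'E'
from h import *
for n in ['scene','top']:
    p,d,i=cam(n); save(n+'0.png',cv2.resize(p,(800,600))); np.savez('pics/'+n,p=p,d=d); print(n,i, -RT(i)[0].T@RT(i)[1])
print(manip.get_state())
E
```

```text
pics
scene {'fov_y': 46.693246996433395, 'cx': 256.98916721184065, 'cy': 193.52344758685166, 'k1': -0.03713386641922341, 'rvec': array([ 2.38437746,  0.75062621, -0.24534821]), 'tvec': array([-0.46538471, -0.20290703,  1.6150385 ])} [ 1.02967813 -0.68351436  1.15701107]
top {'fov_y': 45.149102571896094, 'cx': 263.4298310298169, 'cy': 195.23021004162348, 'k1': 0.03535704754112411, 'rvec': array([ 2.15705323, -2.11232241,  0.16636777]), 'tvec': array([-0.01601398,  0.57935829,  1.60462499])} [ 0.31462221 -0.01598363  1.6767502 ]
{'clock': 0.1, 'joint_positions': array([ 1.16643401,  0.43517193,  0.02497598,  1.57399031, -0.01161921,
        1.13399168, -0.07511293]), 'joint_velocities': array([-0.00128274, -0.00083614, -0.00065895, -0.00195794,  0.000341  ,
       -0.0006362 , -0.00078051]), 'tau': array([ 3.19100822e-03, -6.71754098e+01,  1.02806948e+00, -3.16908681e+01,
        1.57779967e-02,  7.14684589e-03,  3.11332212e-05]), 'ee_pos': array([ 0.18557567, -0.59634943,  0.230599  ]), 'ee_rot': array([-3.14018109e+00,  1.13130151e-04,  3.01669912e-01]), 'ft_force': array([ 0.61808936, -0.04781972,  0.24209112]), 'wrist_torque': array([-0.01281759,  0.00564666, -0.03194074]), 'finger_force': 0.0, 'grip_width': 0.08527572912614358}
```

View pics/scene0.png

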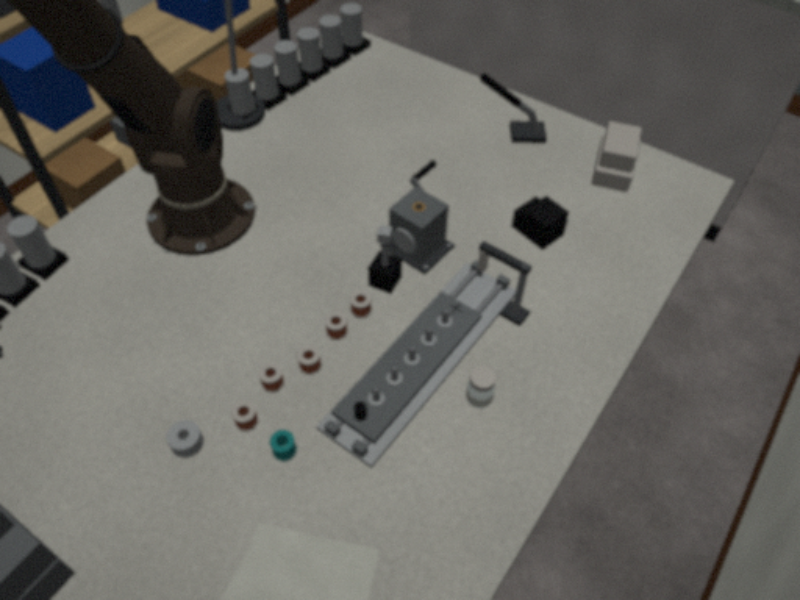

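View pics/top0.png

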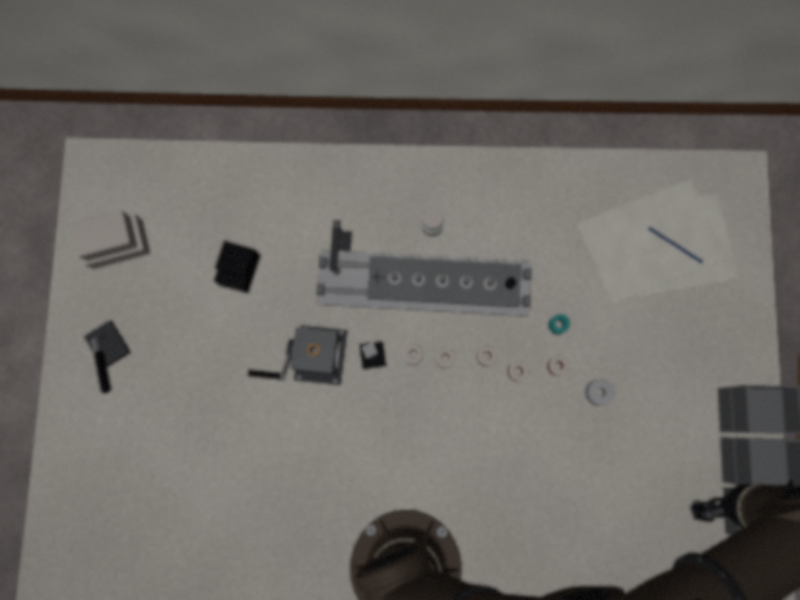

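Top view (800x600): guide brass (313,349), pin head (371,349), five coils at (414,355), (445,358), (485,357), (516,373), (556,366), turquoise decoy (559,324). There are posts at (394..490,278..284), a knob (511,284), a cross (376,277), and the lever handle runs (249,374)-(281,376).

Run:
```python
from h import *
i=eyes.camera_info('top'); s=512/800
T=lambda u,v,z:onz(i,[[u*s,v*s]],z)[0].round(4)
for n,u,v,z in [('guide',313,349,.125),('pinhead',371,349,.159),('stand',373,354,.06),('c1',414,355,.04),('c2',445,358,.04),('c3',485,357,.04),('c4',516,373,.04),('c5',556,366,.04),('p1',490,284,.077),('p3',442,281,.077),('p5',394,278,.077),('knob',511,284,.079),('mark',376,277,.045),('lev a',249,374,.12),('lev b',281,376,.12),('needle',336,270,.055),('jar',432,225,.075)]: print(n,T(u,v,z))
d=np.load('pics/top.npz')['d']; P=pts(i,d)
for n,u,v in [('guide',325,340),('leva',255,374),('levb',275,375),('head',371,349),('arm',337,240),('coil',409,360)]:
  print(n,P[int(v*s),int(u*s)].round(3))
# winder top outline
m=(abs(P[...,2]-.125)<.008)&(P[...,0]>.3)&(P[...,0]<.7)&(P[...,1]>0)&(P[...,1]<.35)
q=P[m][:,:2].astype(np.float32); print('winder',cv2.minAreaRect(q), len(q))
m=(abs(P[...,2]-.159)<.008)&(P[...,0]>.3)&(P[...,0]<.7)&(P[...,1]>-.1)&(P[...,1]<.1)
q=P[m]; print('head',q.mean(0) if len(q) else 0,len(q))
m=(abs(P[...,2]-.045)<.006)&(P[...,0]>.5)&(P[...,0]<.8)&(P[...,1]>-.35)&(P[...,1]<.25)
print('deck',cv2.minAreaRect(P[m][:,:2].astype(np.float32)))
i2=eyes.camera_info('scene')
print(i['rvec'])
print('wrist',eyes.camera_info('wrist'))
```

```text
guide [0.4664 0.2061 0.125 ]
pinhead [0.4656 0.079  0.159 ]
stand [0.4643 0.0803 0.06  ]
c1 [ 0.4658 -0.0117  0.04  ]
c2 [ 0.4605 -0.0822  0.04  ]
c3 [ 0.4647 -0.1729  0.04  ]
c4 [ 0.43  -0.243  0.04 ]
c5 [ 0.4478 -0.3332  0.04  ]
p1 [ 0.6264 -0.1798  0.077 ]
p3 [ 0.6311 -0.0715  0.077 ]
p5 [0.6357 0.037  0.077 ]
knob [ 0.6269 -0.2268  0.079 ]
mark [0.6437 0.0796 0.045 ]
lev a [0.4103 0.3419 0.12  ]
lev b [0.4074 0.273  0.12  ]
needle [0.6561 0.1713 0.055 ]
jar [ 0.7615 -0.0468  0.075 ]
guide [0.489 0.181 0.123]
leva [0.411 0.328 0.127]
levb [0.408 0.283 0.135]
head [0.467 0.081 0.157]
arm [0.704 0.162 0.155]
coil [0.456 0.002 0.038]
winder ((0.4873160123825073, 0.20172946155071259), (0.14199712872505188, 0.29710766673088074), 51.80092239379883) 797
head [0.46424407 0.08290799 0.15869119] 59
deck ((0.6701861023902893, -0.07741215825080872), (0.5771231651306152, 0.20986159145832062), 81.60408020019531)
[ 2.15705323 -2.11232241  0.16636777]
wrist {'fov_y': 67.9205903691178, 'cx': 252.5016525721114, 'cy': 189.67431706146047, 'k1': 0.00432817191817413, 'rvec': array([-2.33189369,  1.71587139,  0.25513628]), 'tvec': array([-0.6249683 , -0.03873614,  0.38011666])}
```

```bash
cat >> h.py <<'E'
from scipy.spatial.transform import Rotation as Ro
def go(x,y,z,yaw=None):
    "total shift in tool axes (after turning first) and turn in degrees"
    s=manip.get_state(); r=s['ee_rot']; yaw=r[2] if yaw is None else yaw
    R=Ro.from_euler('xyz',[np.pi,0,yaw]).as_matrix()
    dt=np.degrees((r[2]-yaw+np.pi)%(2*np.pi)-np.pi)
    print('turn',round(dt,2),'shift after turn mm',(R.T@(np.array([x,y,z])-s['ee_pos'])*1000).round(1),'at',s['ee_pos'].round(4),s['ee_rot'].round(3),'t',round(s['clock'],2))
E
python3 - <<'E'
from h import *
i=eyes.camera_info('wrist'); s=manip.get_state(); R,t=RT(i); C=-R.T@t
Rt=Ro.from_euler('xyz',s['ee_rot']).as_matrix()
print('cam in tool',Rt.T@(C-s['ee_pos']),'cam axes in tool\n',(Rt.T@R.T).round(3))
go(.40,.05,.30,0)
E
```

```text
cam in tool [ 0.07294577  0.00069618 -0.14364937] cam axes in tool
 [[ 0.    -0.957 -0.289]
 [ 1.     0.     0.   ]
 [-0.    -0.289  0.957]]
turn 17.28 shift after turn mm [ 214.4 -646.3  -69.4] at [ 0.1856 -0.5963  0.2306] [-3.14   0.     0.302] t 0.1
```

Request:
play_rows(
  motion=[0,0,0,-0.06,8.64,0,0,0,-0.06,8.64,0,0.021,-0.0567,0,0,0,0.021,-0.0567,0,0,0,0.021,-0.0567,0,0,0,0.021,-0.0567,0,0,0,0.021,-0.0567,0,0,0,0.021,-0.0567,0,0],
)

```text
clock: 1.1
ee_pos: [0.3119, -0.2545, 0.3512]
ee_rot: [3.141, 0.0, 0.0]
ft_force: [1.7, -0.3, 0.3]
grip_width: 0.0854
finger_force: 0.0
```

Request:
play_rows(
  motion=[0,0.021,-0.0567,0,0,0,0.021,-0.0567,0,0,0,0.021,-0.0567,0,0,0,0.021,-0.0567,0,0,0,0.021,-0.0567,0,0,0,0.021,-0.0567,0,0,0,0.021,-0.0567,0,0,0,0,0,0,0],
)

```text
clock: 2.1
ee_pos: [0.4586, 0.1451, 0.3507]
ee_rot: [-3.139, 0.001, 0.007]
ft_force: [-0.5, -1.1, -1.2]
grip_width: 0.0857
finger_force: 0.0
```

Run:
```python
from h import *
go(.46,.14,.35,0)
p,d,i=cam('wrist'); np.savez('pics/w1',p=p,d=d,**{k:i[k] for k in i}); save('w1.png',cv2.resize(p,(800,600)))
```

```text
turn 0.42 shift after turn mm [1.4 5.1 0.7] at [0.4586 0.1451 0.3507] [-3.139e+00  1.000e-03  7.000e-03] t 2.1
```

View pics/w1.png

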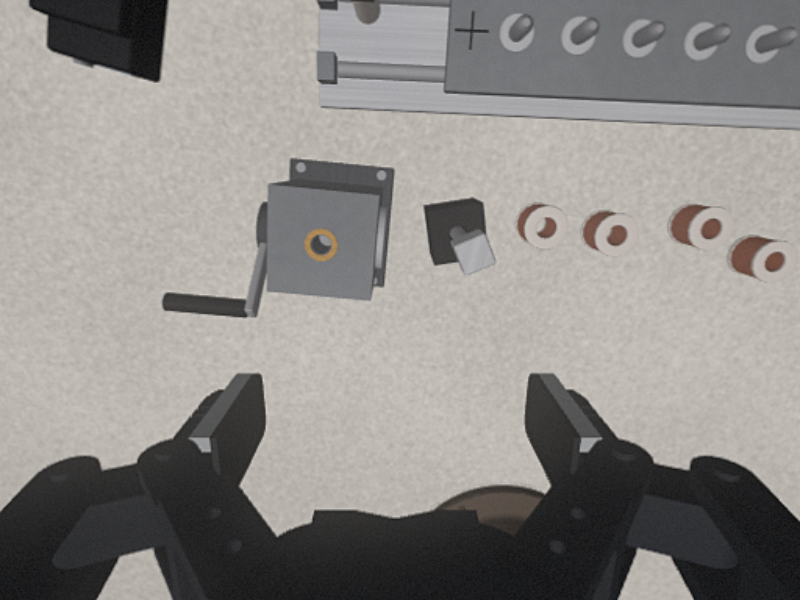

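Wrist view: brass guide (321,244), pin head with corners (451,240),(483,229),(495,264),(464,275), lever handle (163,301)-(248,309), cross (471,31), four coils to the right and the post row at the top.

Run:
```python
from h import *
f=np.load('pics/w1.npz'); i={k:f[k] for k in ['cx','cy','k1','rvec','tvec','fov_y']}; p=f['p'];d=f['d']; P=pts(i,d); s=.64
hsv=cv2.cvtColor(p,cv2.COLOR_RGB2HSV)
m=((hsv[...,0]>12)&(hsv[...,0]<26)&(hsv[...,1]>110)).astype(np.uint8); m[:130]=0;m[200:]=0;m[:,260:]=0
c=max(cv2.findContours(m,0,1)[0],key=len); e=cv2.fitEllipse(c); print('ring',e, onz(i,[e[0]],.125))
co=np.array([[451,240],[483,229],[495,264],[464,275]])*s
q=onz(i,co,.159); print('head',q.mean(0), q, np.degrees(np.arctan2(*(q[1]-q[0])[[1,0]])),np.degrees(np.arctan2(*(q[2]-q[1])[[1,0]])))
w=np.array([[268,185],[381,195],[372,299],[267,290]])*s; q=onz(i,w,.125); print('wtop',q.mean(0),[np.degrees(np.arctan2(*(q[b]-q[a])[[1,0]])) for a,b in ((1,0),(2,3),(3,0),(2,1))])
for u,v in [(175,302),(205,305),(240,308)]:
  print('lev',P[int(v*s),int(u*s)])
print('levends',onz(i,np.array([[163,301],[248,309]])*s,.128))
print('cross',onz(i,[[471*s,31*s]],.045))
for u,v in [(544,226),(612,235),(711,229),(768,261)]: print('coil',onz(i,[[u*s,v*s]],.04))
go(0,0,0,0)
```

```text
ring ((204.96237182617188, 156.2781524658203), (19.03757667541504, 19.69740104675293), 134.0051727294922) [[0.46495826 0.20701594 0.125     ]]
head [0.46585494 0.08468569 0.159     ] [[0.47510714 0.10208145 0.159     ]
 [0.48360802 0.07841603 0.159     ]
 [0.4568026  0.06744206 0.159     ]
 [0.44790201 0.09080323 0.159     ]] -70.24114131003748 -157.73612760786395
wtop [0.46506628 0.20547992 0.125     ] [np.float64(85.50910616813242), np.float64(85.33932275210942), np.float64(-4.8661450356037745), np.float64(-5.136624723602429)]
lev [0.41514428 0.33281929 0.13001106]
lev [0.41222209 0.30811648 0.12906091]
lev [0.41004134 0.27829955 0.13029948]
levends [[0.41492375 0.34413011 0.128     ]
 [0.40824999 0.27149765 0.128     ]]
cross [[0.64322119 0.07825615 0.045     ]]
coil [[ 0.4699727  -0.00667582  0.04      ]]
coil [[ 0.46132441 -0.07689582  0.04      ]]
coil [[ 0.46814125 -0.17607935  0.04      ]]
coil [[ 0.43549733 -0.24177942  0.04      ]]
turn 0.26 shift after turn mm [-458.4  142.4  350.6] at [0.4584 0.1424 0.3506] [-3.141e+00  2.000e-03  4.000e-03] t 2.15
```

Request:
play_rows(
  motion=[0,0,0,0.02,-10.5,0,0,0,0.02,-10.5,0,-0.005,0.019,0.035,0,0,-0.005,0.019,0.035,0,0,-0.0043,0.0187,0.035,0,0,0,0,0,0,0,0,0,0,0],
)

```text
clock: 3.02
ee_pos: [0.466, 0.0827, 0.2076]
ee_rot: [3.141, -0.001, 0.366]
ft_force: [0.0, -0.2, 0.5]
grip_width: 0.0853
finger_force: 0.0
```

Run:
```python
from h import *
go(.4655,.084,.130,.367)
p,d,i=cam('wrist'); P=pts(i,d); save('w2.png',p)
m=(P[...,2]>.150)&(P[...,2]<.168)&(abs(P[...,0]-.465)<.03)&(abs(P[...,1]-.084)<.03)
c=max(cv2.findContours(m.astype(np.uint8),0,1)[0],key=cv2.contourArea); r=cv2.minAreaRect(c); b=cv2.boxPoints(r)
q=onz(i,b,.159); print(r,q,q.mean(0),[np.degrees(np.arctan2(*(q[k+1]-q[k])[[1,0]])) for k in (0,1)], P[m][:,2].mean())
```

```text
turn -0.05 shift after turn mm [-0.  -1.4 77.6] at [0.466  0.0827 0.2076] [ 3.141e+00 -1.000e-03  3.660e-01] t 3.02
((248.5247802734375, 208.0443115234375), (37.18887710571289, 36.18990707397461), 87.39744567871094) [[0.47398186 0.10228544 0.159     ]
 [0.4842293  0.07894052 0.159     ]
 [0.45831453 0.06726938 0.159     ]
 [0.44760426 0.0915443  0.159     ]] [0.46603249 0.08500991 0.159     ] [np.float64(-66.30055205387634), np.float64(-155.75480757779073)] 0.15932651962268674
```

Request:
play_rows(
  motion=[0,0,-0.0024,0.026,-2.5,0,0,0,0.03,0,0,0,0,0.021,0,0,0,0,0,0,255,0,0,0,0,255,0,0,0,0,255,0,0,0,0,255,0,0,0,0],
  newtons=60,
)

```text
clock: 4.08
ee_pos: [0.4653, 0.0848, 0.13]
ee_rot: [3.141, -0.001, 0.41]
ft_force: [-1.4, 0.6, 7.4]
grip_width: 0.0251
finger_force: 59.6
```

Request:
play_rows(
  motion=[255,0,0,0,0,255,0,0,-0.02,0,255,0,0,-0.04,0,255,0,0,-0.05,0,255,0,0,-0.05,0,255,0,0,0,0,255,0,0,0,0],
)

```text
clock: 4.95
ee_pos: [0.4643, 0.0842, 0.2885]
ee_rot: [3.141, 0.001, 0.41]
ft_force: [-0.7, -0.0, -3.6]
grip_width: 0.0247
finger_force: 59.6
```

Run:
```python
from h import *
go(.465,.207,.295,-.085)
p,d,i=cam('wrist'); save('w3.png',cv2.resize(p,(800,600)))
p,d,i=cam('scene'); save('s1.png',p)
```

```text
turn 28.36 shift after turn mm [  -9.7 -122.5   -6.5] at [0.4643 0.0842 0.2885] [3.141e+00 1.000e-03 4.100e-01] t 4.95
```

View pics/w3.png

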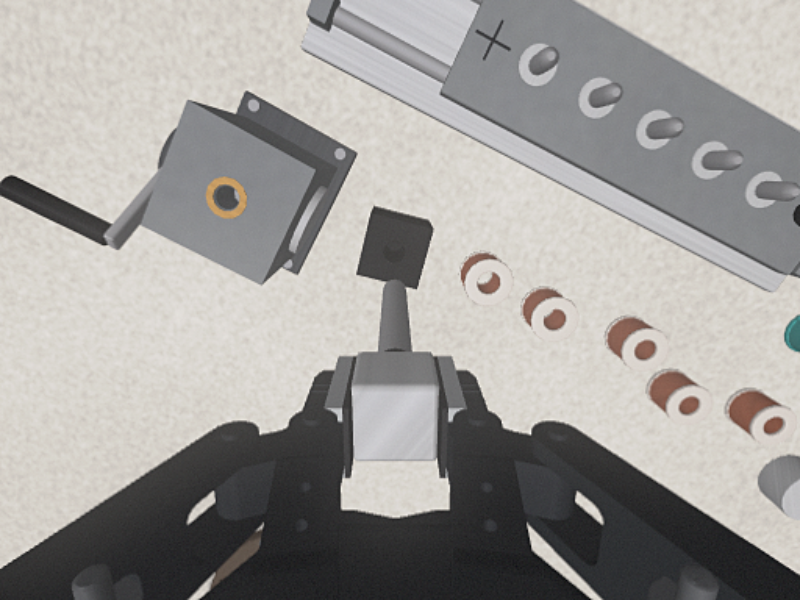

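Pin is held squarely (ring of guide at (226,197), tip at (394,284)).

Run:
```python
from h import *
s=manip.get_state(); i=eyes.camera_info('wrist'); tz=s['ee_pos'][2]-.120
tip=onz(i,np.array([[395,286],[395,281]])*.64,tz); print('tip',tip,'tcp',s['ee_pos'])
# head top corners
q=onz(i,np.array([[353,460],[437,460],[439,384],[352,384]])*.64,tz+.149); print('head',q.mean(0),q)
print('ring',onz(i,np.array([[226,197]])*.64,.125))
go(.465,.207,.262,.41)
```

```text
tip [[0.46382365 0.08310876 0.16778751]
 [0.46673554 0.08437668 0.16778751]] tcp [0.46387911 0.08409443 0.28778751]
head [0.46367407 0.08305977 0.31678751] [[0.44686897 0.08966769 0.31678751]
 [0.4570066  0.06638711 0.31678751]
 [0.48037086 0.0766976  0.31678751]
 [0.47044983 0.09948669 0.31678751]]
ring [[0.46446888 0.20733115 0.125     ]]
turn 0.01 shift after turn mm [  50.  -112.3   25.8] at [0.4639 0.0841 0.2878] [-3.141e+00  3.000e-03  4.100e-01] t 5.05
```

Request:
play_rows(
  motion=[255,0.0125,-0.028,0,0,255,0.0125,-0.028,0,0,255,0.0125,-0.028,0,0,255,0.0125,-0.0283,0,0,255,0,0,0.015,0,255,0,0,0.0138,0,255,0,0,0,0,255,0,0,0,0],
)

```text
clock: 6.05
ee_pos: [0.466, 0.2067, 0.2605]
ee_rot: [3.141, 0.0, 0.409]
ft_force: [-0.6, -0.3, -1.6]
grip_width: 0.0252
finger_force: 59.5
```

Run:
```python
from h import *
go(.465,.207,.255,.41)
p,d,i=cam('wrist'); save('w4.png',cv2.resize(p[110:260,150:350],(800,600),interpolation=cv2.INTER_CUBIC))
```

```text
turn -0.06 shift after turn mm [-0.8 -0.7  5.5] at [0.466  0.2067 0.2605] [3.141 0.    0.409] t 6.05
```

View pics/w4.png

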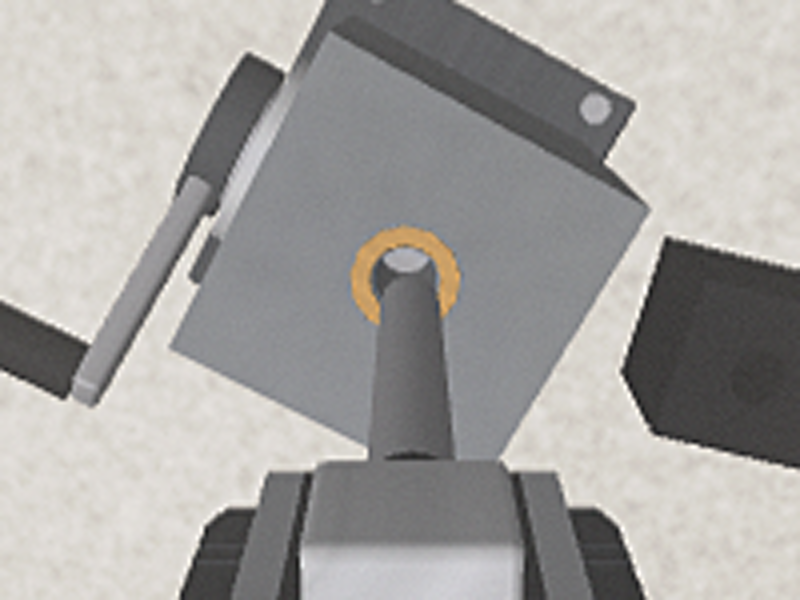

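Ring centre in the crop (406,278), tip's far edge about (409,277): tip is about 1 px right of the ring.

Run:
```python
from h import *
s=manip.get_state(); i=eyes.camera_info('wrist'); t=s['ee_pos']; Rt=Ro.from_euler('xyz',s['ee_rot']).as_matrix()
f=lambda u,v,z:((onz(i,[[150+u/4,110+v/4]],z)[0]-t)@Rt*1000).round(1)
print('ring',f(405.5,278,.125),'tip far edge',f(409.5,275,t[2]-.12),'ring dark under head',f(412,456,t[2]-.12+.123), 'head top near/far (z 149)',f(412,546,t[2]+.029),'headbottom far',f(412,460,t[2]+.003))
```

```text
ring [ -0.8  -0.5 135.8] tip far edge [  4.1   0.6 120. ] ring dark under head [11.2  0.9 -3. ] head top near/far (z 149) [ 11.7   0.9 -29. ] headbottom far [10.6  0.9 -3. ]
```

Request:
play_rows(
  motion=[255,0.0003,-0.0012,0.005,0,255,0,0,0.008,0,255,0,0,0.007,0,255,0,0,0.005,0,255,0,0,0.005,0,255,0,0,0,0],
)

```text
clock: 6.85
ee_pos: [0.4655, 0.2086, 0.2301]
ee_rot: [3.142, 0.001, 0.41]
ft_force: [1.1, 0.2, -2.5]
grip_width: 0.025
finger_force: 59.5
```

Request:
play_rows(
  motion=[255,0,0,0.008,0,255,0,0,0.008,0,255,0,0,0.006,0,255,0,0,0,0,90,0,0,0,0,90,0,0,0,0,90,0,0,0,0],
)

```text
clock: 7.72
ee_pos: [0.4658, 0.2088, 0.2088]
ee_rot: [3.142, -0.001, 0.41]
ft_force: [-0.4, -0.0, -1.1]
grip_width: 0.0552
finger_force: 0.0
```

Request:
play_rows(
  motion=[90,0,0,-0.04,0,90,0,0,-0.05,0,255,0,0,0,9.45,255,0,0,0,9.45,255,0,0,0,9.45,255,-0.033,-0.0315,0,0,255,-0.033,-0.0315,0,0,255,-0.033,-0.0315,0,0],
)

```text
clock: 8.72
ee_pos: [0.374, 0.3122, 0.2988]
ee_rot: [-3.141, -0.001, -0.085]
ft_force: [1.2, 0.0, 0.2]
grip_width: -0.0001
finger_force: 0.0
```

Request:
play_rows(
  motion=[255,0,0,0.05,0,255,0,0,0.05,0,255,0,0,0.05,0,255,0,0,0.035,0,255,0,0,0,0,255,0,0,0,0],
)

```text
clock: 9.48
ee_pos: [0.3754, 0.3121, 0.1148]
ee_rot: [-3.14, -0.001, -0.084]
ft_force: [0.4, 0.2, 0.1]
grip_width: -0.0
finger_force: 0.0
```

Run:
```python
from h import *
go(.375,.312,.110,-.085)
p,d,i=cam('wrist'); save('w5.png',cv2.resize(p,(800,600)))
```

```text
turn 0.05 shift after turn mm [-0.4  0.2  4.8] at [0.3754 0.3121 0.1148] [-3.14e+00 -1.00e-03 -8.40e-02] t 9.47
```

View pics/w5.png

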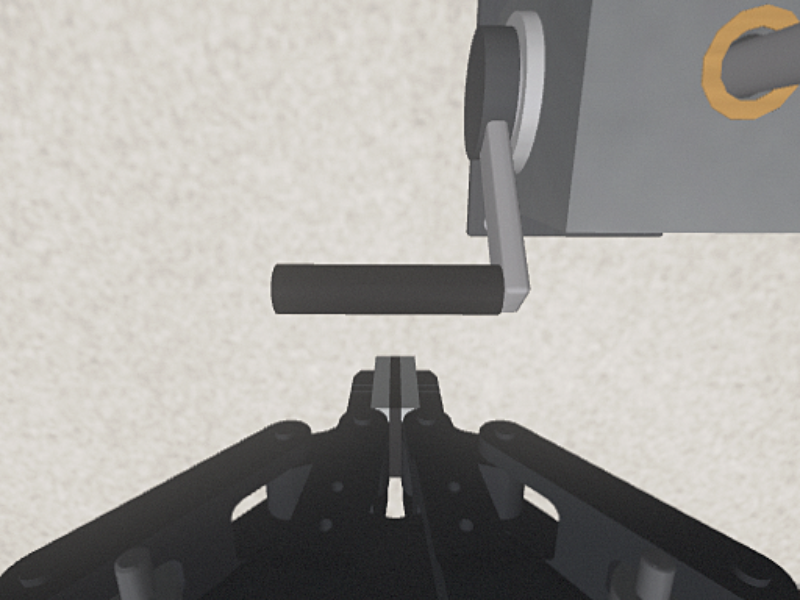

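The picture shows the closed fingers at (395,370) just short of the handle bar (270-500, 290), with the pin standing in the ring at (750,60).

Request:
play_rows(
  motion=[255,0,0,0.01,0,255,0.007,0,0,0,255,0.007,0,0,0,255,0.007,0,-0.003,0,255,0.007,0,-0.004,0,255,0.007,0,-0.004,0,255,0.007,0,-0.004,0,255,0.004,0,-0.004,0],
)

```text
clock: 10.52
ee_pos: [0.4208, 0.3075, 0.1227]
ee_rot: [-3.141, 0.001, -0.084]
ft_force: [-1.8, 0.9, -1.0]
grip_width: 0.0002
finger_force: 1.0
```

Request:
play_rows(
  motion=[255,0.003,0,-0.0005,0,255,0.003,0,-0.0005,0,255,0.003,0,-0.0005,0,255,0.003,0,-0.0005,0,255,0,0,0,0],
)

```text
clock: 11.15
ee_pos: [0.4333, 0.3062, 0.1244]
ee_rot: [-3.142, -0.0, -0.085]
ft_force: [-0.9, -0.2, 0.8]
grip_width: 0.0002
finger_force: 0.5
```

Request:
play_rows(
  motion=[255,0.003,0,-0.0005,0,255,0.003,0,-0.0005,0,255,0.003,0,-0.0005,0,255,0.003,0,-0.0005,0],
)

```text
clock: 11.65
ee_pos: [0.445, 0.3053, 0.1265]
ee_rot: [3.142, -0.0, -0.085]
ft_force: [-3.0, -0.6, 2.7]
grip_width: 0.0002
finger_force: 1.5
```

Run:
```python
from h import *
p,d,i=cam('wrist'); P=pts(i,d); 
b=P[150:200,200:300].reshape(-1,3); b=b[b[:,2]>.12]; print(len(b), np.median(b,0))
save('w6.png',cv2.resize(p,(800,600)))
```

```text
24 [0.51789352 0.29808726 0.27017271]
```

View pics/w6.png

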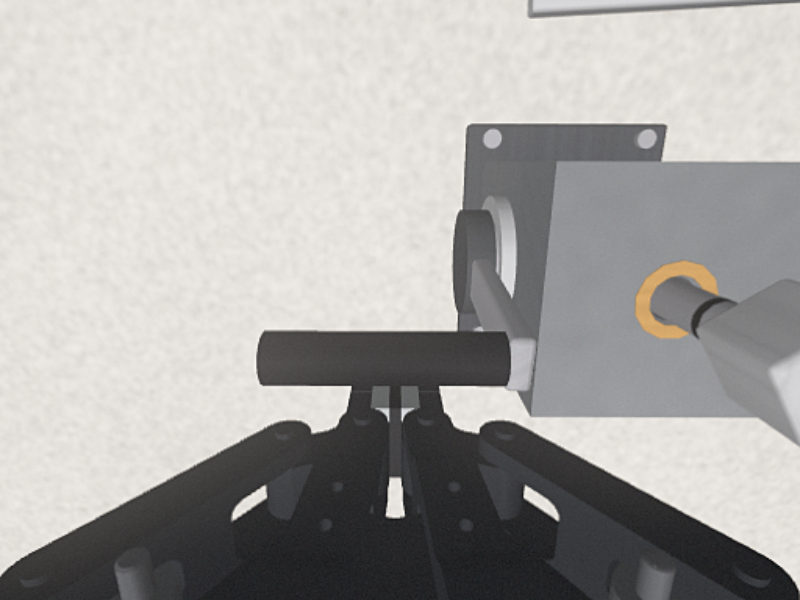

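The picture shows the black ring mark (712,315) close above the brass rim (678,300), so the pin seems to have dropped. I'll check its height.

Run:
```python
from h import *
p,d,i=cam('wrist'); P=pts(i,d)
print(P[[195,200,225,230],[480,490,500,505]].round(3))
p,d,i=cam('scene'); P=pts(i,d)
m=(P[...,2]>.14)&(abs(P[...,0]-.465)<.025)&(abs(P[...,1]-.207)<.025); print(m.sum(),np.percentile(P[m][:,2],[5,50,95]))
print(onz(i,[[0,0]],0)[0][:0]); go(.465,.207,.23,-.085)
```

```text
[[0.476 0.211 0.162]
 [0.476 0.211 0.168]
 [0.472 0.218 0.181]
 [0.471 0.218 0.184]]
260 [0.15867251 0.4995537  0.55992138]
[]
turn -0.0 shift after turn mm [  27.9   96.2 -103.5] at [0.4454 0.3052 0.1265] [-3.141e+00 -1.000e-03 -8.500e-02] t 11.8
```

Request:
play_rows(
  motion=[255,-0.01,0,0,0,255,0,0,-0.06,0,255,0,0,-0.05,0,255,0.019,0.048,0,0,255,0.019,0.0482,0,0,255,0,0,0,0,255,0,0,0.025,0,255,0,0,0,0],
)

```text
clock: 12.8
ee_pos: [0.4629, 0.2072, 0.2102]
ee_rot: [3.14, 0.003, -0.083]
ft_force: [-0.7, 0.1, -0.3]
grip_width: 0.0001
finger_force: 0.0
```

Request:
play_rows(
  motion=[255,0.002,0,0.01,0,255,0,0,0.01,0,255,0,0,0.006,0,255,0,0,0.004,0,255,0,0,0.004,0,255,0,0,0.004,0,255,0,0,0.004,0,255,0,0,0.003,0],
)

```text
clock: 13.8
ee_pos: [0.467, 0.2072, 0.1669]
ee_rot: [-3.141, -0.001, -0.085]
ft_force: [0.9, 0.0, 3.9]
grip_width: -0.0
finger_force: 2.4
```

Request:
play_rows(
  motion=[255,0,0,0.002,0,255,0,0,0.002,0,255,0,0,0.001,0,255,0,0,0,0],
)

```text
clock: 14.3
ee_pos: [0.4685, 0.2084, 0.1638]
ee_rot: [-3.139, -0.005, -0.085]
ft_force: [-0.7, -0.3, 21.1]
grip_width: -0.0
finger_force: 10.8
```

Request:
play_rows(
  motion=[255,0,0,-0.04,0,255,0,0,-0.06,0,255,0,0,-0.06,0,255,0,0.055,-0.025,0,255,0,0.06,0,0,255,0,0.06,0,0,255,0,0.06,0,0,255,0,0.06,0,0],
)

```text
clock: 15.3
ee_pos: [0.4406, -0.089, 0.3462]
ee_rot: [3.141, 0.001, -0.085]
ft_force: [1.2, -0.5, 0.1]
grip_width: 0.0
finger_force: 0.0
```

Run:
```python
from h import *
print(manip.get_state()['joint_positions'].round(2))
p,d,i=cam('wrist'); P=pts(i,d); save('w7.png',cv2.resize(p,(800,600))); np.savez('pics/w7',p=p,d=d,**i)
go(.46,-.01,.2,-.05-np.pi/2)
p,d,i=cam('top'); np.savez('pics/top2',p=p,d=d)
P=pts(i,d); m=(P[...,2]>.13)&(abs(P[...,0]-.465)<.03)&(abs(P[...,1]-.207)<.03); print('pin head',m.sum(),np.percentile(P[m][:,2],[5,50,95]))
```

```text
[ 0.31  0.08 -0.25  1.77  0.02  1.3  -1.6 ]
turn 87.48 shift after turn mm [-88.8 -16.3 145.9] at [ 0.4393 -0.0979  0.3459] [ 3.137e+00  2.000e-03 -9.400e-02] t 15.35
pin head 91 [0.13048375 0.1618643  0.16841096]
```

View pics/w7.png

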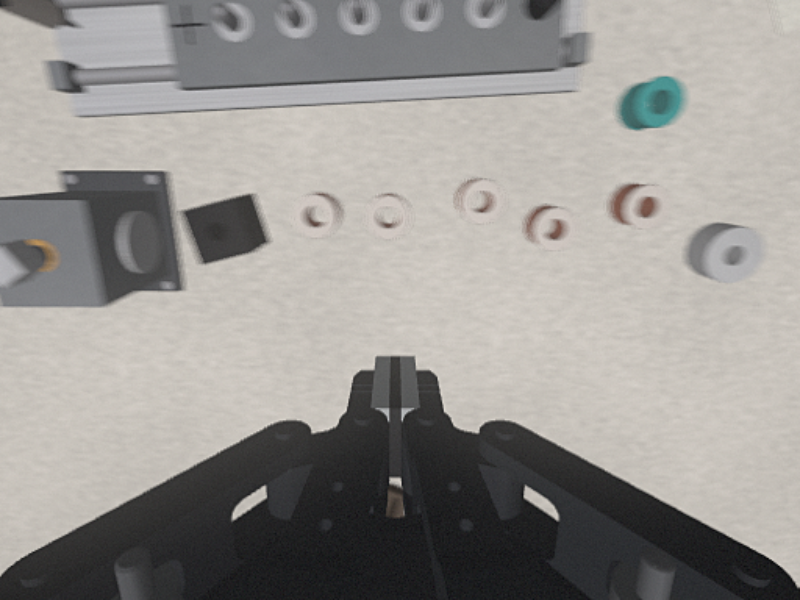

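View: coils at (321,213), (390,214), (481,200), (552,228), (638,205); reel (732,253), turquoise decoy (655,102); the pin is down in the winder. Now turn to yaw ≈ +87° and go above the first coil.

Request:
play_rows(
  motion=[0,0,0,0,-10.3,0,0,0,0,-10.3,0,0,0,0,-10.3,0,0,0,0,-10.3,0,0,0,0,-10.3,0,0,0,0,-10.3,0,0,0,0,-10.3,0,0,0,0,-10.3],
)

```text
clock: 16.4
ee_pos: [0.4412, -0.0865, 0.3459]
ee_rot: [-3.14, 0.0, 1.36]
ft_force: [-0.1, 0.4, -0.6]
grip_width: 0.0855
finger_force: 0.0
```

Request:
play_rows(
  motion=[0,0,0,0,-10.1,0,0.03,0.008,0.05,0,0,0.03,0.008,0.05,0,0,0.03,0.0085,0.05,0,0,0,0,0.05,0,0,0,0,0.016,0,0,0,0,0,0,0,0,0,0,0],
)

```text
clock: 17.4
ee_pos: [0.4702, 0.0021, 0.1312]
ee_rot: [3.141, -0.0, 1.53]
ft_force: [0.5, 0.1, 0.7]
grip_width: 0.0854
finger_force: 0.0
```

```bash
cat >> h.py <<'E'
def coil(x,y,ztop=.04):
    p,d,i=cam('wrist'); P=pts(i,d)
    m=(abs(P[...,2]-ztop)<.007)&(np.hypot(P[...,0]-x,P[...,1]-y)<.045)&(p.min(2)>110)&(p.max(2)-p.min(2)<60)
    m=cv2.morphologyEx(m.astype(np.uint8),cv2.MORPH_OPEN,np.ones((3,3)))
    cs=cv2.findContours(m,0,1)[0]
    if not cs: print('none'); save('fail.png',p); return
    c=max(cs,key=cv2.contourArea); q=onz(i,c[:,0].astype(np.float32),ztop)[:,:2].astype(np.float32)
    (cx,cy),r=cv2.minEnclosingCircle(q); e=cv2.fitEllipse(q)
    print('coil circ',round(cx,4),round(cy,4),'r',round(r,4),'ell',np.round(e[0],4),np.round(e[1],3),'n',len(c)); return p,i,(cx+e[0][0])/2,(cy+e[0][1])/2
E
python3 - <<'E'
from h import *
r=coil(.469,-.008); save('w8.png',r[0]); go(r[2],r[3],.004,1.521)
E
```

```text
coil circ 0.4687 -0.0074 r 0.0224 ell [ 0.4687 -0.0074] [0.043 0.044] n 140
turn 0.5 shift after turn mm [ -9.5  -1.2 127.5] at [0.4704 0.0021 0.1315] [ 3.14 -0.    1.53] t 17.45
```

Request:
play_rows(
  motion=[0,-0.0095,-0.0012,0.035,0.5,0,0,0,0.05,0,0,0,0,0.035,0,0,0,0,0.0075,0,0,0,0,0,0,255,0,0,0,0,255,0,0,0,0,255,0,0,0,0],
  newtons=40,
)

```text
clock: 18.45
ee_pos: [0.4689, -0.0076, 0.0042]
ee_rot: [3.14, 0.0, 1.521]
ft_force: [-1.0, -0.1, 10.5]
grip_width: 0.044
finger_force: 39.0
```

Request:
play_rows(
  motion=[255,0,0,0,0,255,0,0,-0.03,0,255,0,0,-0.06,0,255,0,0,-0.06,0,255,0,0,-0.05,0,255,0,0.05,0,0,255,0,0.05,0,0,255,0,0,0,0],
)

```text
clock: 19.45
ee_pos: [0.5706, -0.0129, 0.2029]
ee_rot: [3.14, -0.001, 1.52]
ft_force: [-0.8, 0.6, -1.6]
grip_width: 0.044
finger_force: 41.4
```

Run:
```python
from h import *
p,d,i=cam('wrist'); save('w9.png',cv2.resize(p,(800,600))); np.savez('pics/w9',p=p,d=d,**i); go(.634,.037,.13,1.521)
```

```text
turn -0.01 shift after turn mm [52.7 62.9 72.7] at [ 0.5686 -0.0126  0.2027] [-3.141 -0.     1.521] t 19.5
```

View pics/w9.png

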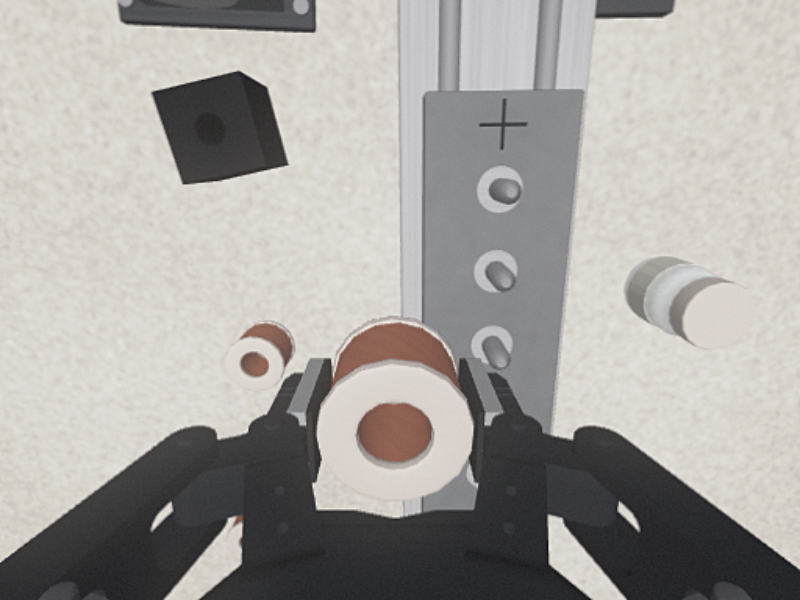

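Coil held between the pads; white foot discs of posts at (500,189), (497,272), (494,347), cross at (503,124).

Run:
```python
from h import *
f=np.load('pics/w9.npz'); i={k:f[k] for k in ['cx','cy','k1','rvec','tvec','fov_y']}; p=f['p']
for u,v in [(500,189),(497,272),(494,347)]:
    u*=.64;v*=.64; m=(p.min(2)>150).astype(np.uint8); w=np.zeros_like(m); w[int(v-22):int(v+22),int(u-20):int(u+22)]=1
    c=max(cv2.findContours(m*w,0,1)[0],key=cv2.contourArea); q=onz(i,c[:,0].astype(float),.045)[:,:2].astype(np.float32)
    print(cv2.minEnclosingCircle(q),cv2.fitEllipse(q))
x=onz(i,np.array([[479,125],[526,125],[503,99],[503,149]])*.64,.045); print('cross',x.mean(0),x[2:])
```

```text
((0.6421135067939758, 0.03914879262447357), 0.015350968576967716) ((0.6424059271812439, 0.039187584072351456), (0.027630561962723732, 0.028717603534460068), 71.8631820678711)
((0.6400721669197083, -0.01589776575565338), 0.015248897485435009) ((0.6401127576828003, -0.016046427190303802), (0.027854764834046364, 0.028399277478456497), 47.954830169677734)
((0.6381347179412842, -0.07122328877449036), 0.015272076241672039) ((0.6381264328956604, -0.07098300755023956), (0.02754395268857479, 0.028237491846084595), 46.97475051879883)
cross [0.64371155 0.07882116 0.045     ] [[0.64356188 0.09381968 0.045     ]
 [0.64417002 0.06417233 0.045     ]]
```

Run:
```python
from h import *
s=manip.get_state(); i=eyes.camera_info('wrist'); t=s['ee_pos']; R=Ro.from_euler('xyz',s['ee_rot']).as_matrix()
f=np.load('pics/w9.npz'); p=f['p']; m=((p.min(2)>150)&(p.max(2)-p.min(2)<60)).astype(np.uint8); w=np.zeros_like(m); w[225:322,202:304]=1
c=max(cv2.findContours(m*w,0,1)[0],key=cv2.contourArea); q=onz(i,c[:,0].astype(float),t[2]+.036)
q=((q-t)@R)[:,:2].astype(np.float32); print(cv2.minEnclosingCircle(q),cv2.fitEllipse(q))
go(.6421,.0392,.13,1.529)
```

```text
((-0.002290523611009121, -0.005055825226008892), 0.027529599145054817) ((-0.0013478838372975588, -0.0019875462166965008), (0.0427546389400959, 0.05044228956103325), 127.01055908203125)
turn -0.47 shift after turn mm [54.8 71.3 72.7] at [ 0.5686 -0.0126  0.2027] [-3.141 -0.     1.521] t 19.5
```

Request:
play_rows(
  motion=[255,0.018,0.0235,0,-0.5,255,0.018,0.0235,0,0,255,0.0188,0.0243,0,0,255,0,0,0.05,0,255,0,0,0.053,0,255,0,0,0,0,255,0,0,0.01,0,255,0,0,0.006,0],
)

```text
clock: 20.5
ee_pos: [0.6427, 0.0393, 0.0858]
ee_rot: [3.139, -0.0, 1.53]
ft_force: [0.5, -0.1, -1.0]
grip_width: 0.044
finger_force: 41.5
```

Run:
```python
from h import *
go(.6421,.0392,.0495,1.529); print(manip.get_state()['ft_force'])
```

```text
turn 0.05 shift after turn mm [-0.1 -0.6 36.3] at [0.6427 0.0393 0.0858] [ 3.139 -0.     1.53 ] t 20.5
[ 0.47811047 -0.05421852 -0.97460367]
```

Request:
play_rows(
  motion=[255,0,-0.0005,0.006,0,255,0,0,0.006,0,255,0,0,0.004,0,255,0,0,0,0],
)

```text
clock: 21.0
ee_pos: [0.6409, 0.0391, 0.0676]
ee_rot: [-3.141, 0.0, 1.53]
ft_force: [-0.7, 0.3, -1.3]
grip_width: 0.0438
finger_force: 41.5
```

Request:
play_rows(
  motion=[255,0,0,0.008,0,255,0,0,0.007,0,255,0,0,0.003,0,255,0,0,0,0,0,0,0,0,0,0,0,0,0,0,0,0,0,-0.03,0,0,0,0,-0.06,0],
)

```text
clock: 22.0
ee_pos: [0.6395, 0.0387, 0.1387]
ee_rot: [-3.137, 0.001, 1.53]
ft_force: [1.5, 0.9, 1.1]
grip_width: 0.0853
finger_force: 0.0
```

Request:
play_rows(
  motion=[0,-0.0295,-0.0438,0,0,0,-0.0295,-0.0438,0,0,0,-0.0295,-0.0438,0,0,0,-0.0295,-0.0438,0,0,0,0,0,0.01,0,0,0,0,0,0],
)

```text
clock: 22.75
ee_pos: [0.4616, -0.0715, 0.13]
ee_rot: [3.141, -0.0, 1.53]
ft_force: [0.4, 0.3, 0.0]
grip_width: 0.0856
finger_force: 0.0
```

Run:
```python
from h import *
r=coil(.461,-.077); go(r[2],r[3],.004,1.529)
```

```text
coil circ 0.4615 -0.0802 r 0.0224 ell [ 0.4614 -0.0802] [0.043 0.044] n 141
turn 0.09 shift after turn mm [ -9.3  -0.4 126.2] at [ 0.4622 -0.071   0.1302] [ 3.141 -0.     1.531] t 22.8
```

Request:
play_rows(
  motion=[0,-0.009,-0.0005,0.035,0,0,0,0,0.05,0,0,0,0,0.035,0,0,0,0,0.0062,0,0,0,0,0,0,255,0,0,0,0,255,0,0,0,0,255,0,0,0,0],
)

```text
clock: 23.8
ee_pos: [0.4612, -0.0808, 0.005]
ee_rot: [3.14, 0.001, 1.53]
ft_force: [-1.5, -0.7, 9.5]
grip_width: 0.0435
finger_force: 39.2
```

Request:
play_rows(
  motion=[255,0,0,0,0,255,0,0,-0.06,0,255,0,0,-0.06,0,255,0.0179,0.044,0,0,255,0.0179,0.044,0,0,255,0.0179,0.044,0,0,255,0.0179,0.0438,0,0,255,0,0,0.02,0],
)

```text
clock: 24.8
ee_pos: [0.643, -0.0137, 0.1052]
ee_rot: [3.136, -0.002, 1.532]
ft_force: [-1.1, -0.7, -1.4]
grip_width: 0.0429
finger_force: 41.5
```

Run:
```python
from h import *
go(.6401,-.0159,.0495,1.529)
p,d,i=cam('wrist'); save('w10.png',cv2.resize(p,(800,600)))
```

```text
turn 0.15 shift after turn mm [-2.3 -2.8 55.7] at [ 0.643  -0.0137  0.1052] [ 3.136e+00 -2.000e-03  1.532e+00] t 24.8
```

View pics/w10.png

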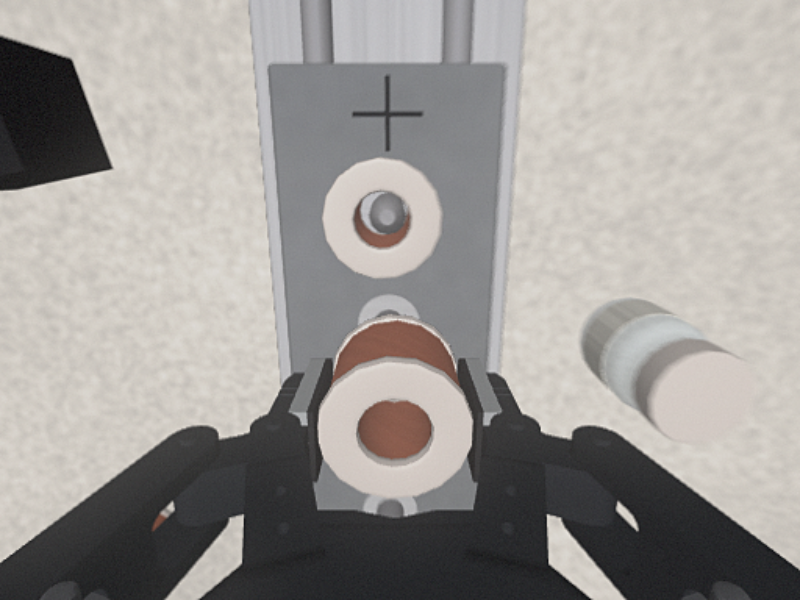

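Coil on post 5 seated (top at (382,217), post at (387,212)); second coil held just above post 4.

Request:
play_rows(
  motion=[255,0,0,0.012,0,255,0,0,0.01,0,255,0,0,0.006,0,255,0,0,0.006,0,255,0,0,0,0],
)

```text
clock: 25.48
ee_pos: [0.6387, -0.0164, 0.0695]
ee_rot: [-3.141, 0.0, 1.53]
ft_force: [0.5, -0.4, -1.8]
grip_width: 0.0432
finger_force: 41.5
```

Run:
```python
from h import *
go(.6401,-.0159,.0495,1.529)
```

```text
turn 0.05 shift after turn mm [ 0.5  1.3 20. ] at [ 0.6387 -0.0164  0.0695] [-3.141  0.     1.53 ] t 25.48
```

Request:
play_rows(
  motion=[255,0,0.001,0.008,0,255,0,0,0.008,0,255,0,0,0.004,0,255,0,0,0,0,0,0,0,0,0,0,0,0,0,0,0,0,0,-0.03,0,0,0,0,-0.06,0],
)

```text
clock: 26.48
ee_pos: [0.6382, -0.0166, 0.1382]
ee_rot: [-3.136, 0.0, 1.53]
ft_force: [1.4, 0.7, 0.5]
grip_width: 0.0852
finger_force: 0.0
```

Request:
play_rows(
  motion=[0,-0.0405,-0.0414,0,0,0,-0.0405,-0.0414,0,0,0,-0.0405,-0.0414,0,0,0,-0.0405,-0.0414,0,0,0,0,0,0.01,0,0,0,0,0,0,0,0,0,0,0],
)

```text
clock: 27.35
ee_pos: [0.4691, -0.1701, 0.13]
ee_rot: [3.141, -0.001, 1.532]
ft_force: [0.4, 1.0, 0.8]
grip_width: 0.0852
finger_force: 0.0
```

Run:
```python
from h import *
r=coil(.468,-.176); go(r[2],r[3],.0045,1.529)
```

```text
coil circ 0.4689 -0.1746 r 0.0223 ell [ 0.469  -0.1746] [0.043 0.043] n 142
turn 0.18 shift after turn mm [ -4.5  -0.  125.5] at [ 0.4692 -0.1701  0.13  ] [ 3.141e+00 -1.000e-03  1.532e+00] t 27.4
```

Request:
play_rows(
  motion=[0,-0.0045,0,0.035,0,0,0,0,0.05,0,0,0,0,0.035,0,0,0,0,0.0055,0,0,0,0,0,0,255,0,0,0,0,255,0,0,0,0,255,0,0,0,0],
)

```text
clock: 28.4
ee_pos: [0.4684, -0.1762, 0.0056]
ee_rot: [3.14, 0.001, 1.53]
ft_force: [-1.7, 0.6, 9.5]
grip_width: 0.044
finger_force: 39.3
```

Request:
play_rows(
  motion=[255,0,0,0,0,255,0,0,-0.06,0,255,0,0,-0.06,0,255,0.0276,0.0412,0,0,255,0.0276,0.0412,0,0,255,0.0276,0.0412,0,0,255,0.0276,0.0412,0,0,255,0,0,0,0],
)

```text
clock: 29.4
ee_pos: [0.6395, -0.0683, 0.1246]
ee_rot: [3.139, -0.003, 1.534]
ft_force: [0.1, -0.1, -1.1]
grip_width: 0.0441
finger_force: 41.8
```

Request:
play_rows(
  motion=[255,0,0,0.02,0,255,0,0,0.015,0,255,0,0,0,0],
)

```text
clock: 29.78
ee_pos: [0.6355, -0.0729, 0.0881]
ee_rot: [-3.139, 0.0, 1.529]
ft_force: [0.1, 0.7, -1.3]
grip_width: 0.044
finger_force: 41.8
```

Run:
```python
from h import *
go(.6385,-.0711,.0495,1.529)
```

```text
turn 0.02 shift after turn mm [ 1.9  3.  38.6] at [ 0.6355 -0.0729  0.0881] [-3.139  0.     1.529] t 29.77
```

Request:
play_rows(
  motion=[255,0,0.0022,0,0,255,0,0,0.008,0,255,0,0,0.006,0,255,0,0,0.006,0,255,0,0,0,0],
)

```text
clock: 30.4
ee_pos: [0.6386, -0.0724, 0.0686]
ee_rot: [-3.14, 0.0, 1.53]
ft_force: [-0.2, -0.3, -0.5]
grip_width: 0.0439
finger_force: 41.8
```

Run:
```python
from h import *
go(.6385,-.0725,.0495,1.529)
```

```text
turn 0.06 shift after turn mm [-0.1 -0.1 19.1] at [ 0.6386 -0.0724  0.0686] [-3.14  0.    1.53] t 30.4
```

Request:
play_rows(
  motion=[255,0,0,0.008,0,255,0,0,0.008,0,255,0,0,0.0035,0,255,0,0,0,0,0,0,0,0,0,0,0,0,0,0,0,0,0,-0.03,0,0,0,0,-0.06,0],
)

```text
clock: 31.4
ee_pos: [0.6373, -0.0726, 0.1381]
ee_rot: [-3.136, -0.0, 1.53]
ft_force: [-0.0, -0.5, 0.5]
grip_width: 0.0852
finger_force: 0.0
```

Request:
play_rows(
  motion=[0,-0.0342,-0.0392,0,0,0,-0.0342,-0.0392,0,0,0,-0.0342,-0.0392,0,0,0,-0.0342,-0.0392,0,0,0,-0.0342,-0.0392,0,0,0,0,0,0.01,0,0,0,0,0,0,0,0,0,0,0],
)

```text
clock: 32.4
ee_pos: [0.4374, -0.2342, 0.1299]
ee_rot: [3.141, -0.001, 1.532]
ft_force: [0.4, -0.4, 0.2]
grip_width: 0.0853
finger_force: 0.0
```

Run:
```python
from h import *
r=coil(.434,-.243); go(r[2],r[3],.0045,1.529)
```

```text
coil circ 0.4354 -0.2471 r 0.0224 ell [ 0.4353 -0.247 ] [0.043 0.044] n 143
turn 0.17 shift after turn mm [-13.   -1.6 125.5] at [ 0.4375 -0.2342  0.13  ] [ 3.141 -0.     1.532] t 32.45
```

Request:
play_rows(
  motion=[0,-0.0125,-0.0016,0.035,0,0,0,0,0.05,0,0,0,0,0.035,0,0,0,0,0.0055,0,0,0,0,0,0,255,0,0,0,0,255,0,0,0,0,255,0,0,0,0],
)

```text
clock: 33.45
ee_pos: [0.4348, -0.248, 0.0056]
ee_rot: [3.14, 0.001, 1.53]
ft_force: [-1.7, -0.1, 10.4]
grip_width: 0.0432
finger_force: 39.3
```

Request:
play_rows(
  motion=[255,0,0,0,0,255,0,0,-0.06,0,255,0,0,-0.06,0,255,0.0323,0.0489,0,0,255,0.0323,0.0489,0,0,255,0.0323,0.0489,0,0,255,0.0323,0.0489,0,0,255,0,0,0,0],
)

```text
clock: 34.45
ee_pos: [0.6383, -0.1215, 0.1246]
ee_rot: [3.139, -0.003, 1.536]
ft_force: [-0.7, 0.5, -1.3]
grip_width: 0.0435
finger_force: 41.5
```

Request:
play_rows(
  motion=[255,0,0,0.02,0,255,0,0,0.015,0,255,0,0,0,0,255,0,0,0,0],
)

```text
clock: 34.95
ee_pos: [0.6346, -0.1272, 0.0894]
ee_rot: [-3.141, 0.0, 1.529]
ft_force: [0.5, -0.3, -0.3]
grip_width: 0.044
finger_force: 41.5
```

Run:
```python
from h import *
go(.6363,-.126,.0495,1.529)
```

```text
turn -0.0 shift after turn mm [ 1.3  1.7 39.9] at [ 0.6346 -0.1272  0.0894] [-3.141  0.     1.529] t 34.95
```

Request:
play_rows(
  motion=[255,0,0.0015,0,0,255,0,0,0.008,0,255,0,0,0.006,0,255,0,0,0.006,0,255,0,0,0,0],
)

```text
clock: 35.58
ee_pos: [0.6359, -0.1265, 0.0685]
ee_rot: [-3.14, -0.0, 1.53]
ft_force: [0.6, 0.9, -0.8]
grip_width: 0.0434
finger_force: 41.5
```

Request:
play_rows(
  motion=[255,0,0,0.008,0,255,0,0,0.008,0,255,0,0,0.0035,0,255,0,0,0,0,0,0,0,0,0,0,0,0,0,0,0,0,0,-0.03,0,0,0,0,-0.06,0],
)

```text
clock: 36.58
ee_pos: [0.6345, -0.1266, 0.138]
ee_rot: [-3.136, -0.001, 1.53]
ft_force: [0.8, -0.7, 0.2]
grip_width: 0.0855
finger_force: 0.0
```

Request:
play_rows(
  motion=[0,-0.0422,-0.0349,0,0,0,-0.0422,-0.0349,0,0,0,-0.0422,-0.0349,0,0,0,-0.0422,-0.0349,0,0,0,-0.0422,-0.0349,0,0,0,0,0,0.01,0,0,0,0,0,0,0,0,0,0,0],
)

```text
clock: 37.58
ee_pos: [0.4547, -0.3288, 0.1299]
ee_rot: [3.141, -0.001, 1.532]
ft_force: [1.0, -0.9, 0.8]
grip_width: 0.0851
finger_force: 0.0
```

Run:
```python
from h import *
r=coil(.452,-.337); go(r[2],r[3],.0045,1.529)
```

```text
coil circ 0.4501 -0.3375 r 0.0223 ell [ 0.45   -0.3375] [0.043 0.044] n 141
turn 0.2 shift after turn mm [ -8.8  -4.3 125.5] at [ 0.4547 -0.3289  0.13  ] [ 3.141 -0.     1.533] t 37.62
```

Request:
play_rows(
  motion=[0,-0.008,-0.0042,0.035,0,0,0,0,0.05,0,0,0,0,0.035,0,0,0,0,0.0055,0,0,0,0,0,0,255,0,0,0,0,255,0,0,0,0,255,0,0,0,0],
)

```text
clock: 38.62
ee_pos: [0.4495, -0.3386, 0.0055]
ee_rot: [3.14, 0.001, 1.53]
ft_force: [-0.9, 1.9, 6.9]
grip_width: 0.0426
finger_force: 40.3
```

Request:
play_rows(
  motion=[255,0,0,0,0,255,0,0,-0.06,0,255,0,0,-0.06,0,255,0.0409,0.0444,0,0,255,0.0409,0.0444,0,0,255,0.0409,0.0444,0,0,255,0.0409,0.0444,0,0,255,0,0,0,0],
)

```text
clock: 39.62
ee_pos: [0.6367, -0.1753, 0.1248]
ee_rot: [3.139, -0.004, 1.538]
ft_force: [-0.7, 0.5, -0.9]
grip_width: 0.0426
finger_force: 41.4
```

Request:
play_rows(
  motion=[255,0,0,0.02,0,255,0,0,0.015,0,255,0,0,0,0,255,0,0,0,0],
)

```text
clock: 40.12
ee_pos: [0.6327, -0.1826, 0.0893]
ee_rot: [-3.141, 0.0, 1.529]
ft_force: [0.3, -0.4, 0.3]
grip_width: 0.0423
finger_force: 41.4
```

Run:
```python
from h import *
go(.6343,-.1815,.0495,1.529)
```

```text
turn -0.01 shift after turn mm [ 1.2  1.6 39.8] at [ 0.6327 -0.1826  0.0893] [-3.141  0.     1.529] t 40.12
```

Request:
play_rows(
  motion=[255,0,0.0014,0,0,255,0,0,0.008,0,255,0,0,0.006,0,255,0,0,0.006,0,255,0,0,0,0],
)

```text
clock: 40.75
ee_pos: [0.6339, -0.1819, 0.0685]
ee_rot: [-3.14, -0.0, 1.53]
ft_force: [-0.1, 0.0, -0.8]
grip_width: 0.0425
finger_force: 41.4
```

Release, then lift up to inspect all posts.

Request:
play_rows(
  motion=[255,0,0,0.008,0,255,0,0,0.008,0,255,0,0,0.0035,0,255,0,0,0,0,0,0,0,0,0,0,0,0,0,0,0,0,0,-0.03,0,0,0,0,-0.06,0],
)

```text
clock: 41.75
ee_pos: [0.6326, -0.1818, 0.138]
ee_rot: [-3.136, -0.001, 1.53]
ft_force: [1.1, -0.3, 0.7]
grip_width: 0.0855
finger_force: 0.0
```

Request:
play_rows(
  motion=[0,0,0,-0.06,0,0,0,0,-0.06,0,0,0,0,-0.06,0,0,0,0,0,0,0,0,0,0,0],
)

```text
clock: 42.38
ee_pos: [0.6342, -0.182, 0.3193]
ee_rot: [-3.141, 0.0, 1.53]
ft_force: [0.1, 0.4, -0.8]
grip_width: 0.0857
finger_force: 0.0
```

Run:
```python
from h import *
p,d,i=cam('wrist'); save('w11.png',cv2.resize(p,(800,600))); np.savez('pics/w11',p=p,d=d,**i)
p,d,i=cam('scene'); save('s2.png',cv2.resize(p[130:310,190:370],(800,800))[100:700]); np.savez('pics/s2',p=p,d=d)
go(.634,-.228,.05,1.529)
```

```text
turn 0.06 shift after turn mm [-45.9   2.2 268. ] at [ 0.6337 -0.182   0.318 ] [-3.139 -0.     1.53 ] t 42.48
```

View pics/w11.png

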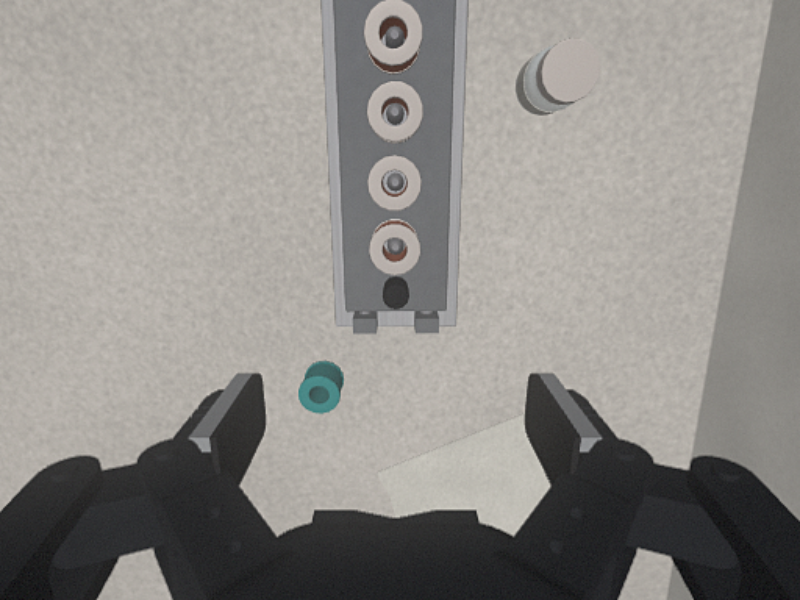

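View pics/s2.png

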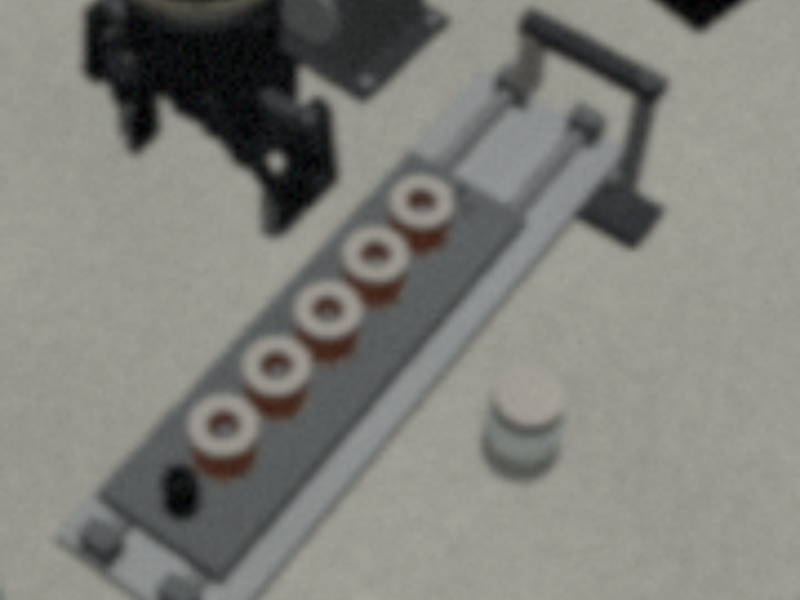

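All five coils sit flat on posts in both views (wrist: tops along x≈395; scene likewise); knob at (396,292), the needle hangs from the gantry arm's near end at scene crop (525,60). Now a closer view of the needle.

Request:
play_rows(
  motion=[0,0.045,-0.005,0,0,0,0.045,-0.005,0,0,0,0.045,-0.005,0,0,0,0.045,-0.005,0.018,0,0,0,0,0,0,0,0,0,0,0],
)

```text
clock: 43.22
ee_pos: [0.6214, -0.002, 0.3006]
ee_rot: [-3.14, 0.001, 1.53]
ft_force: [-0.4, -0.7, 0.2]
grip_width: 0.0856
finger_force: 0.0
```

Run:
```python
from h import *
f=np.load('pics/w11.npz'); i={k:f[k] for k in ['cx','cy','k1','rvec','tvec','fov_y']}; P=pts(i,f['d']); p=f['p']
for k,(x,y) in enumerate([(.6341,-.181),(.6361,-.126),(.6381,-.071),(.6401,-.016)]):
    m=(np.hypot(P[...,0]-x,P[...,1]-y)<.024)&(p.min(2)>110); print(k+1,m.sum(),P[m][:,2].mean().round(4),P[m][:,2].std().round(4))
p,d,i=cam('wrist'); save('w12.png',cv2.resize(p[:240,100:420],(800,600),interpolation=cv2.INTER_CUBIC)); np.savez('pics/w12',p=p,d=d,**i)
print(manip.get_state()['ee_pos'])
```

```text
1 854 0.1148 0.0971
2 1471 0.2406 0.1881
3 945 0.0828 0.01
4 1076 0.0824 0.0106
[ 0.62175896 -0.00271984  0.30100484]
```

View pics/w12.png

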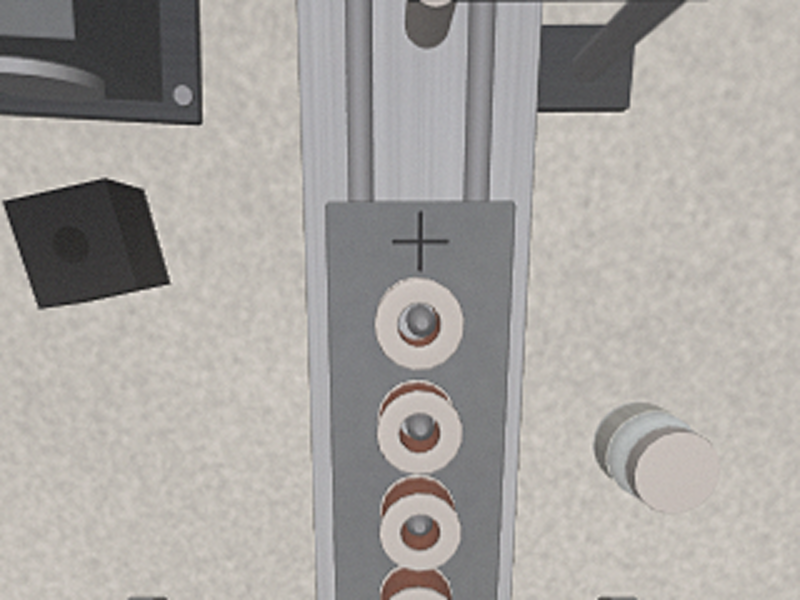

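Run:
```python
from h import *
f=np.load('pics/w12.npz'); i={k:f[k] for k in ['cx','cy','k1','rvec','tvec','fov_y']}; P=pts(i,f['d'])
for v in range(0,24,2):
    print(v,[(tuple(P[v,u].round(3)),tuple(f['p'][v,u])) for u in (264,271,275)])
```

```text
0 [((np.float64(0.638), np.float64(0.161), np.float64(0.143)), (np.uint8(52), np.uint8(51), np.uint8(50))), ((np.float64(0.644), np.float64(0.16), np.float64(0.145)), (np.uint8(184), np.uint8(177), np.uint8(171))), ((np.float64(0.648), np.float64(0.16), np.float64(0.145)), (np.uint8(180), np.uint8(173), np.uint8(168)))]
2 [((np.float64(0.639), np.float64(0.163), np.float64(0.129)), (np.uint8(100), np.uint8(95), np.uint8(93))), ((np.float64(0.644), np.float64(0.159), np.float64(0.144)), (np.uint8(101), np.uint8(97), np.uint8(94))), ((np.float64(0.648), np.float64(0.159), np.float64(0.142)), (np.uint8(141), np.uint8(134), np.uint8(131)))]
4 [((np.float64(0.639), np.float64(0.163), np.float64(0.124)), (np.uint8(96), np.uint8(92), np.uint8(91))), ((np.float64(0.645), np.float64(0.159), np.float64(0.136)), (np.uint8(94), np.uint8(90), np.uint8(88))), ((np.float64(0.648), np.float64(0.159), np.float64(0.138)), (np.uint8(88), np.uint8(84), np.uint8(82)))]
6 [((np.float64(0.639), np.float64(0.163), np.float64(0.12)), (np.uint8(100), np.uint8(94), np.uint8(92))), ((np.float64(0.645), np.float
[... 2052 characters left out ...]
.uint8(173), np.uint8(173), np.uint8(176)))]
20 [((np.float64(0.643), np.float64(0.176), np.float64(0.014)), (np.uint8(176), np.uint8(176), np.uint8(179))), ((np.float64(0.653), np.float64(0.176), np.float64(0.013)), (np.uint8(183), np.uint8(185), np.uint8(188))), ((np.float64(0.658), np.float64(0.176), np.float64(0.014)), (np.uint8(181), np.uint8(180), np.uint8(184)))]
22 [((np.float64(0.643), np.float64(0.174), np.float64(0.013)), (np.uint8(177), np.uint8(175), np.uint8(179))), ((np.float64(0.652), np.float64(0.174), np.float64(0.014)), (np.uint8(178), np.uint8(177), np.uint8(182))), ((np.float64(0.658), np.float64(0.173), np.float64(0.014)), (np.uint8(180), np.uint8(180), np.uint8(183)))]
```

The needle barrel's axis is at about (.647,.167), on the line of the cross (.6437,.0788): slide ≈ 88 mm.

Request:
play_rows(
  motion=[0,-0.0564,0.005,0,0,0,-0.0564,0.005,0,0,0,-0.0564,0.005,0,0,0,-0.0564,0.005,0,0,0,0,0,0.055,0,0,0,0,0.055,0,0,0,0,0.06,0,0,0,0,0,0],
)

```text
clock: 44.28
ee_pos: [0.6286, -0.2288, 0.1271]
ee_rot: [-3.132, -0.001, 1.528]
ft_force: [0.2, -0.2, 0.9]
grip_width: 0.0854
finger_force: 0.0
```

Run:
```python
from h import *
p,d,i=cam('wrist'); P=pts(i,d); m=(abs(P[...,2]-.079)<.005)&(np.hypot(P[...,0]-.632,P[...,1]+.228)<.02)&(p.max(2)<90); q=P[m]
print(m.sum(),q.mean(0),q.min(0),q.max(0)); 
m=(np.hypot(P[...,0]-.634,P[...,1]+.181)<.03)&(p.min(2)>130)&(P[...,2]>.06)&(P[...,2]<.1);q=P[m]; print('coil',np.median(q,0),q.min(0),q.max(0))
go(.6325,-.229,.051,1.529)
```

```text
814 [ 0.63277198 -0.22407285  0.07949982] [ 0.62173749 -0.23629797  0.07415538] [ 0.64421199 -0.21333868  0.0824237 ]
coil [ 0.63357638 -0.17972103  0.08587272] [ 0.61177408 -0.20350329  0.06340016] [ 0.65563598 -0.15925705  0.08832078]
turn -0.05 shift after turn mm [-0.1  1.3 79.8] at [ 0.6312 -0.2288  0.1308] [-3.138 -0.     1.528] t 44.33
```

Request:
play_rows(
  motion=[0,0.003,0.0014,0.03,0,0,0,0,0.035,0,0,0,0,0.014,0,0,0,0,0,0,255,0,0,0,0,255,0,0,0,0,255,0,0,0,0,255,0,0,0,0],
  newtons=40,
)

```text
clock: 45.32
ee_pos: [0.6333, -0.2247, 0.0534]
ee_rot: [-3.14, 0.0, 1.53]
ft_force: [-5.0, 1.1, 6.8]
grip_width: 0.0228
finger_force: 39.5
```

Request:
play_rows(
  motion=[255,0.005,0,0,0,255,0.01,0,0,0,255,0.01,0,0,0,255,0.012,0,0,0,255,0.012,0,0,0,255,0.012,0,0,0,255,0.01,0,0,0,255,0,0,0,0],
)

```text
clock: 46.32
ee_pos: [0.6359, -0.153, 0.0534]
ee_rot: [-3.14, 0.0, 1.531]
ft_force: [-6.1, 2.2, 7.8]
grip_width: 0.0228
finger_force: 39.7
```

Request:
play_rows(
  motion=[255,0.008,0,0,0,255,0.006,0,0,0,255,0.0025,0,0,0,255,0,0,0,0,255,0,0,0,0],
)

```text
clock: 46.95
ee_pos: [0.6364, -0.1382, 0.0534]
ee_rot: [-3.14, 0.001, 1.529]
ft_force: [-7.2, -1.0, 8.6]
grip_width: 0.0228
finger_force: 39.7
```

Request:
play_rows(
  motion=[140,0,0,0,0,140,0,0,0,0,140,0,0,-0.05,0,100,0,0,-0.06,0,100,0,0,-0.06,0,100,0,0,-0.06,0,100,0.045,0,0,0,100,0.045,0,0,0],
)

```text
clock: 47.95
ee_pos: [0.6418, -0.0465, 0.2839]
ee_rot: [3.139, -0.0, 1.528]
ft_force: [0.4, 1.0, -0.3]
grip_width: 0.0522
finger_force: 0.0
```

Request:
play_rows(
  motion=[100,0.02,0,0,0,100,0,0,0,0,100,0,0,0,0],
)

```text
clock: 48.32
ee_pos: [0.6423, -0.0295, 0.2825]
ee_rot: [-3.141, 0.001, 1.528]
ft_force: [0.6, 0.9, 0.6]
grip_width: 0.0515
finger_force: 0.0
```

Run:
```python
from h import *
p,d,i=cam('wrist'); save('w13.png',cv2.resize(p[:240,100:420],(800,600),interpolation=cv2.INTER_CUBIC)); np.savez('pics/w13',p=p,d=d,**i)
go(.645,.167,.06,1.53); q=proj(i,[[.647,.167,.045],[.647,.167,.055]]); print((q-[100,0])*2.5)
```

```text
turn -0.17 shift after turn mm [196.7  -5.3 222.5] at [ 0.6422 -0.0298  0.2825] [-3.141e+00  1.000e-03  1.527e+00] t 48.38
[[374.2450061  -23.52770908]
 [374.03658494 -31.98037776]]
```

View pics/w13.png

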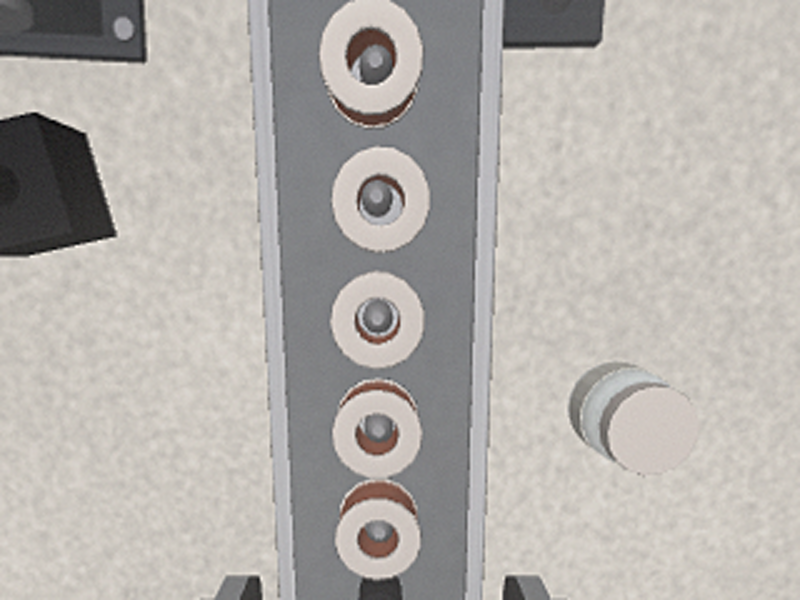

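Carriage moved; cross is out of view here. I'll view the needle side-on from the robot's side (yaw ≈ 180°).

Request:
play_rows(
  motion=[100,0,0,0,-10.3,100,0,0,0,-10.3,100,0,0,0,-10.3,100,0,0,0,-10.3,100,0,0,0,-10.3,100,0,0,0,-10.3,100,0,0,0,-10.3,100,0,0,0,-10.3],
)

```text
clock: 49.38
ee_pos: [0.6422, -0.0296, 0.2825]
ee_rot: [-3.141, -0.0, 2.971]
ft_force: [0.6, 0.1, -0.1]
grip_width: 0.0519
finger_force: 0.0
```

Request:
play_rows(
  motion=[100,0,0,0,-8,100,0.0225,0.0485,0,0,100,0.0225,0.0485,0,0,100,0.0225,0.0485,0,0,100,0.0225,0.0485,0,0,100,0,0,0.06,0,100,0,0,0,0,100,0,0,0,0],
)

```text
clock: 50.38
ee_pos: [0.56, 0.1683, 0.224]
ee_rot: [3.142, 0.001, 3.105]
ft_force: [0.5, -0.9, 0.6]
grip_width: 0.0522
finger_force: 0.0
```

Run:
```python
from h import *
p,d,i=cam('wrist'); save('w14.png',cv2.resize(p[:300,56:456],(800,600),interpolation=cv2.INTER_CUBIC)); np.savez('pics/w14',p=p,d=d,**i)
print(manip.get_state()['ee_pos'],manip.get_state()['ee_rot'])
```

```text
[0.56029617 0.16880028 0.22460267] [3.14088612e+00 1.89562627e-03 3.10511483e+00]
```

View pics/w14.png

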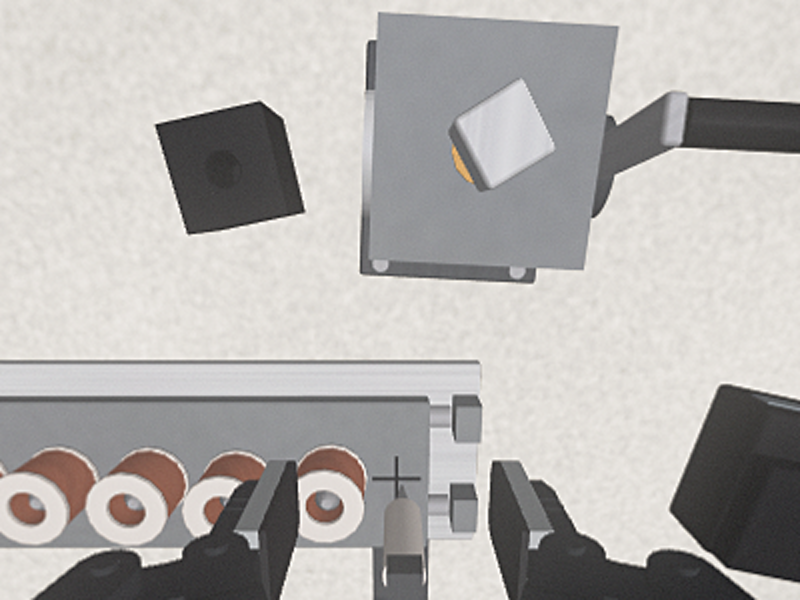

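Great view: cross at (397,479), needle tip at about (402,486).

Run:
```python
from h import *
f=np.load('pics/w14.npz'); i={k:f[k] for k in ['cx','cy','k1','rvec','tvec','fov_y']}; p=f['p']
g=lambda u,v,z:onz(i,[[56+u/2,v/2]],z)[0].round(4)
print('mark',g(397,479,.045),'tip',g(402,485,.055),g(401,487,.055))
cv2.imwrite('pics/w15.png',cv2.resize(p[220:280,225:285],(600,600),interpolation=cv2.INTER_NEAREST)[...,::-1])
P=pts(i,f['d']); m=(np.hypot(P[...,0]-.465,P[...,1]-.207)<.025)&(P[...,2]>.15); print('pin top',m.sum(),np.median(P[m],0))
```

```text
mark [0.6486 0.1667 0.045 ] tip [0.6477 0.1697 0.055 ] [0.649 0.169 0.055]
pin top 1743 [0.46438253 0.20654383 0.16479094]
```

View pics/w15.png

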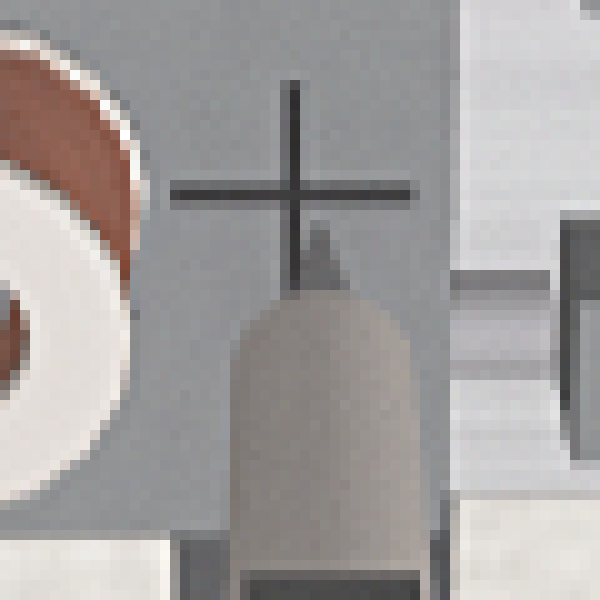

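The zoom shows the cross centre at pixel (253.7,238.7) and the tip at (256.5,242): about 3 mm short in y. I'll regrip the knob and nudge it +3 mm.

Request:
play_rows(
  motion=[100,0,0,-0.06,0,100,-0.0145,-0.0507,0,0,100,-0.0145,-0.0507,0,0,100,-0.0145,-0.0507,0,0,100,-0.0145,-0.0507,0,0,100,-0.0145,-0.0507,0,0,100,-0.0145,-0.0507,0,0,100,0,0,0,9.9],
)

```text
clock: 51.42
ee_pos: [0.6363, -0.145, 0.2838]
ee_rot: [-3.14, 0.002, 2.922]
ft_force: [-0.2, 0.3, -0.4]
grip_width: 0.0521
finger_force: 0.0
```

Request:
play_rows(
  motion=[100,0,0,0,10.05,100,0,0,0,10.05,100,0,0,0,10.05,100,0,0,0,10.05,100,0,0,0,10.05,100,0,0,0,10.05,100,0,0,0,10.05,100,0,0,0,10.05],
)

```text
clock: 52.42
ee_pos: [0.6362, -0.1381, 0.2852]
ee_rot: [3.138, -0.0, 1.525]
ft_force: [-0.3, -0.2, -0.1]
grip_width: 0.0517
finger_force: 0.0
```

Request:
play_rows(
  motion=[60,0,0,0.05,0,60,0,0,0.05,0,60,0,0,0.05,0,60,0,0,0,0,60,0,0,0,0],
)

```text
clock: 53.05
ee_pos: [0.6372, -0.1378, 0.1358]
ee_rot: [3.138, 0.0, 1.531]
ft_force: [0.4, -0.3, 0.6]
grip_width: 0.0658
finger_force: 0.0
```

Run:
```python
from h import *
p,d,i=cam('wrist'); P=pts(i,d); m=(abs(P[...,2]-.079)<.005)&(np.hypot(P[...,0]-.636,P[...,1]+.138)<.02)&(p.max(2)<90); q=P[m]
print(m.sum(),q.mean(0)); go(.6364,-.1382,.0534,1.529)
```

```text
746 [ 0.63584924 -0.13747528  0.07945543]
turn 0.12 shift after turn mm [-0.6 -1.1 82.8] at [ 0.6375 -0.1376  0.1362] [3.137 0.    1.531] t 53.1
```

Request:
play_rows(
  motion=[60,0,-0.0012,0.03,0,60,0,0,0.035,0,60,0,0,0.0175,0,60,0,0,0,0,255,0,0,0,0,255,0,0,0,0,255,0,0,0,0,255,0,0,0,0],
)

```text
clock: 54.1
ee_pos: [0.6364, -0.1373, 0.052]
ee_rot: [3.137, 0.0, 1.532]
ft_force: [5.3, -1.2, 6.7]
grip_width: 0.0227
finger_force: 40.0
```

Request:
play_rows(
  motion=[255,0.001,0,0,0,255,0.001,0,0,0,255,0.001,0,0,0,255,0,0,0,0,255,0,0,0,0],
)

```text
clock: 54.72
ee_pos: [0.6365, -0.1357, 0.052]
ee_rot: [3.137, 0.002, 1.531]
ft_force: [5.7, -3.6, 6.7]
grip_width: 0.0228
finger_force: 40.2
```

Request:
play_rows(
  motion=[255,0.001,0,0,0,255,0.0005,0,0,0,255,0,0,0,0,255,0,0,0,0],
)

```text
clock: 55.22
ee_pos: [0.6365, -0.1343, 0.052]
ee_rot: [3.137, 0.002, 1.531]
ft_force: [6.3, -4.3, 5.5]
grip_width: 0.0228
finger_force: 40.2
```

Request:
play_rows(
  motion=[100,0,0,0,0,100,0,0,0,0,100,0,0,0,0,100,0,0,-0.05,0,100,0,0,-0.06,0,100,0,0,-0.06,0,100,0,0,-0.06,0,100,0,0,0,0],
)

```text
clock: 56.22
ee_pos: [0.6367, -0.1324, 0.2859]
ee_rot: [3.133, 0.001, 1.532]
ft_force: [0.0, 0.8, -0.6]
grip_width: 0.0522
finger_force: 0.0
```

Request:
play_rows(
  motion=[100,0,0,0,-10.3,100,0,0,0,-10.3,100,0,0,0,-10.3,100,0,0,0,-10.3,100,0,0,0,-10.3,100,0,0,0,-10.3,100,0,0,0,-10.3,100,0,0,0,-10.3],
)

```text
clock: 57.22
ee_pos: [0.6338, -0.1326, 0.2791]
ee_rot: [-3.142, -0.002, 2.976]
ft_force: [-0.9, 0.2, 1.6]
grip_width: 0.0517
finger_force: 0.0
```

Request:
play_rows(
  motion=[100,0.0145,0.0507,0,-8,100,0.0145,0.0507,0,0,100,0.0145,0.0507,0,0,100,0.0145,0.0507,0,0,100,0.0145,0.0507,0,0,100,0.0145,0.0507,0.05,0,100,0,0,0,0,100,0,0,0,0],
)

```text
clock: 58.22
ee_pos: [0.5662, 0.1675, 0.2367]
ee_rot: [-3.141, -0.001, 3.11]
ft_force: [0.5, -0.7, 0.3]
grip_width: 0.0517
finger_force: 0.0
```

Run:
```python
from h import *
p,d,i=cam('wrist'); print(manip.get_state()['ee_pos'])
q=proj(i,[[.648,.169,.05]])[0].astype(int); a,b=q[1]-30,q[0]-30; print(a,b)
np.savez('pics/w16',p=p,d=d,**i); cv2.imwrite('pics/w16.png',cv2.resize(p[a:a+60,b:b+60],(600,600),interpolation=cv2.INTER_NEAREST)[...,::-1])
P=pts(i,d); m=(np.hypot(P[...,0]-.465,P[...,1]-.207)<.025)&(P[...,2]>.15); print('pin top',m.sum(),np.median(P[m],0))
```

```text
[0.56675782 0.16709332 0.2371975 ]
202 226
pin top 1582 [0.46452605 0.20641203 0.16478308]
```

View pics/w16.png

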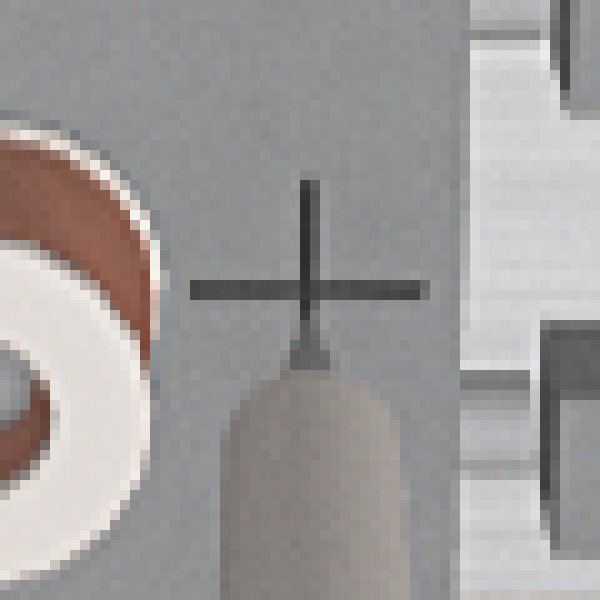

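Run:
```python
from h import *
print(manip.hand_in())
```

```text
the job is handed in; nothing more can be done
None
```

Job handed in, verdict not shown: pin bottomed about 109 mm deep, all five coils seated on posts, cross within about 1 mm of the needle tip after a 3 mm nudge; I viewed 17 pictures, over the limit of 14.

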